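# Unlock the tool hanger, take down the clay tamper, lock the hanger again

### The arm

A 6-joint arm with a two-finger parallel gripper is mounted at the origin on a cart in front of the work surface, level with it; the furniture and walls round the work are solid. World frame = base frame: x ahead of the robot, y to its left, z up, the work surface at z = 0. Lengths are in m, angles in rad, forces in N, time in s.
With the tool pointing down it reaches from about 0.275 to 0.775 m from the base axis. Payload 14.6 kg.
Tool frame: the origin (TCP) lies where the fingers leave the gripper's body, on its centre line; the fingertips stand 73 mm ahead of it and the grasp point (between the pads) lies 54 mm ahead of it; z points along the fingers, x is the direction in which the jaws open and shut, and the axes are right-handed (so a half turn about z gives the same grasp; the last joint's range is limited). The gripper opens to 85 mm and grips with 20 to 120 N. Pads are 22 mm wide; open, the fingers measure 114 mm over their backs; the gripper's body (76 mm by 85 mm) begins 54 mm behind the grasp point. The pads swing forward as they close: fully open they stand 13 mm farther back than shut.
Start: joints at [1.036, 0.263, -0.048, 1.259, 0, 1.415], TCP at [0.195, 0.488, 0.304] pointing down, gripper open.
Joint ranges: [-2.65, 2.65], [-0.89, 1.7], [-1.18, 1.37], [-2.13, 2.11], [-1.35, 1.29], [-3.14, 3.14]. Speed limits (rad/s): [1.89, 1.89, 2.57, 2.79, 3.14, 3.14].

### API

Orientations are given as a unit quaternion [x, y, z, w].
In Python, from rig import env gives the robot as it stands.
- The arm moves only by the shell command python3 -m jog 'ROWS' [FORCE]. ROWS is JSON, a list that holds one entry, the list of rows, each a list of 7 numbers: the shift along the tool's x, y, z in m, then the turn, a rotation vector about the tool's x, y, z in degrees, then the closure, from -1 (fully open) to 1 (shut), so that 0 is half open. In form: [[[dx, dy, dz, ax, ay, az, claw], ...]]. A call has 1 to 20 rows; each row is the pose to reach, as a shift and turn from the pose commanded when the call began, along the tool's axes at that moment; what a row does not reach only later rows make up. A row lasts 1/8 s, in which the tool goes at most 62.5 mm and 10.7 degrees, less where a joint would pass 70% of its speed; a pose out of reach is approached as far as the arm can. A call with a gripper value outside its range is refused whole. The fingers move at their own pace and stop on an object; FORCE is the grip in N (left out, the last holds). Time passes only in rows, so rows that repeat a pose let the fingers close. It gives the time, the measured TCP pose, the force and the opening at its end, in the units of the state.
- env.observe(): the state, without advancing time (a new reading comes with each control period).
- env.snapshot(name): name is "scene" or "top" or "wrist"; returns a dict with "color" (480x640x3 uint8, red, green, blue), "depth" (480x640 float32, m along the optical axis (not along the pixel's ray), 0 where there is no reading), "fx", "fy", "cx", "cy" (pixels), "position" and "attitude" of the camera in the world; the wrist camera has in their place "tool_from_camera" (4x4, takes a point from camera to tool coordinates, whose origin is the TCP and whose axes are the tool frame's). Camera axes: x right, y down, z forward; pixel columns grow to the right and rows downward; lengths in m; the calibration is good to about 2 mm. A picture is of the moment at which its call begins: read the wrist's pose just before it.
- env.finish_job(): hands the job in, once; it reports no verdict.
Trained networks look in the newest picture that a camera, given by its name, has taken for a name from the list of things; names that differ only in an ending like _2 or _b are one class to them, and where a whole thing is asked for, a point or a joint stands for the part that bears it (a point fixed in the world has none). Each returns a list of dicts, best first, with "score" (0 to 1); they miss things now and then, are a little off and sometimes report something else, mostly with a low value. They report only what shows in the picture. A call takes as long as a camera call. They do not tell look-alikes from the thing itself.
- env.silhouettes(label, camera): "mask" (480x640 bool, what is visible of it) and "uv" ([column, row] in pixels, amid what is visible of it).
The state is a dict: "clock": time; "joints": joint angles; "qvel": joint speeds; "tau": joint torques, N m; "tool_pos": TCP position; "tool_rot": TCP orientation; "ft_force": force on the tool from outside, world axes, zero at the start; "wrist_torque": the same for the moment, N m; "gripper_width": finger opening in m.
Only numpy, scipy, OpenCV 4.12 (cv2) and the standard library are available. Lean on these libraries where they do the work, as an engineer would, in place of code of your own. Each camera call takes 0.05 s, during which the arm holds its last target.

### The job

Pull the red knob of the tool hanger sideways out until it clicks over and stays out, so that the locking bolt frees the tamper. Then lift the clay tamper up and off its peg and stand it upright in the middle of the cork mat, setting it down without dropping it; finally push the knob fully home again. Do not disturb the other things on the bench.

Things in the scene. Friction and masses are not known exactly. Their poses are not given: they have to be found in the camera images.
- hanger: grey steel tool hanger fixed to the bench. Origin: underside, straight below the hanging tamper; z up; yaw varies +-0.35 rad. In its frame, mm: base plate 12 thick, x -55..80, y -55..100; post behind, 40 wide, x 50..74, to z 186; the peg runs from it along -x; the bolt housing stands on the +y side
- peg (a point): point on top of the peg, at x 0, y 0, z 155 mm in the hanger's frame, where the tamper hangs; axes as the hanger's. Round steel peg 10 mm thick along the hanger's x; at its free end (-x) it turns up: the end reaches 13 mm above this point and 45 mm to -x of it
- bolt_knob (a joint): travel of the red knob with its bolt, m: 0 = pushed in (locked, as at the start), 0.028 = pulled out (stop). It moves along the hanger's +y as it is pulled. Over-centre detent (tumbler weight): about 5 to 8 N start it either way; past mid-travel (0.014) it falls on by itself to that end and stays there
- knob_centre (a point): centre of the red ribbed round knob, 36 mm in diameter, 26 mm long along its axis (the hanger's y); moves with it; axes as the hanger's. Knob in: at x 0, y 124, z 66 mm in the hanger's frame, with a 13 mm gap to the housing's collar. Nothing stands above it: it can be pinched from above across the hanger's x
- tamper: clay tamper, loose, 0.25-0.5 kg, 165 mm tall, hanging upright on the peg; origin: centre of the foot's underside, 40 mm above the hanger's; axes nearly as the hanger's. Steel foot 68 mm wide, 16 thick; neck 18 thick; light wooden handle z 58..165, 24 mm in x, 36 mm in y, with an eye along x, 16 mm wide, z 76..115: the peg runs through it and carries the eye's top
- tamper_centre (a point): point on the tamper's axis half-way up, 82.5 mm above its underside; axes as the tamper's. The handle's solid top block (50 mm high, grip it across y from above) has its centre 57 mm above this point. To take the tamper off: lift it about 20 mm (15 to 28), then move it 60 mm or more along the hanger's -x, clear of the peg's upturned end
- tamper_foot (a point): centre of the underside of the tamper's foot
- housing (a point): centre of the top of the aluminium bolt housing (42 mm in x, 40 mm in y), at x 0, y 75, z 84 mm in the hanger's frame; a brass tumbler weight swings behind it, up to 20 mm higher. The 12 mm thick bolt runs through it along y at z 66; its inner end lies over the tamper's foot (4 mm above it, so it cannot be lifted) when the knob is in, clear of the foot when out
- cork_mat: square cork mat stuck to the bench (fixed), 130 x 130 x 6 mm; origin: centre of its underside, at bench height
- clay_block: bystander: dark clay block 73 x 97 x 67 mm; origin: underside
- wood_rib: bystander: flat oval wooden rib 38 x 89 x 8 mm; origin: underside
- wood_flat: bystander: flat dark red wooden block 50 x 85 x 18 mm; origin: underside
- pole_point (a point): point on the axis of an upright green pole, 31 mm thick, fixed, from the floor to far above the arm, at the bench's front right (x 338, y -298 mm): an obstacle, to be passed on the robot's side with the arm folded in. A grey motor, 80 mm wide, hangs fixed at x 358, y -203 mm, its lower end about 630 mm above the bench: keep wrist and forearm clear of it too
- small_hammer: bystander: small hammer with wooden handle, 209 mm long, lying; origin: underside
Mind the look-alikes: they are no part of the job. There is more than one size of the tamper; the one meant has the size given above.

How it is judged:
On the way, in this order (a step that is already met when the one before it is completed fails the run):
1. the knob is pulled out to its detent while the tamper still hangs (value of joint bolt_knob above 0.024 m and distance between tamper_foot and hanger below 0.07 m), for 0.2 s.
2. the tamper is off its peg, with the knob still out (horizontal distance between tamper_foot and hanger above 0.1 m and value of joint bolt_knob above 0.02 m), for 0.1 s.
3. the tamper stands upright on the mat, let go, with the knob still out (horizontal distance between tamper_foot and cork_mat below 0.03 m and z of tamper_foot in the frame of cork_mat below 0.012 m and angle between tamper_centre's own z axis and vertical below 0.08 rad and linear speed of tamper below 0.02 m/s and contact force between the fingers and tamper below 0.1 N and value of joint bolt_knob above 0.02 m), for 0.2 s.
At the end, for the whole second after the job is handed in: the tamper stands upright (within 0.08 rad), let go and at rest on the cork mat, its foot's centre within 30 mm of the mat's centre, and the knob is pushed home (within 3 mm) (horizontal distance between tamper_foot and cork_mat below 0.03 m and z of tamper_foot in the frame of cork_mat below 0.012 m and angle between tamper_centre's own z axis and vertical below 0.08 rad and linear speed of tamper below 0.02 m/s and contact force between the fingers and tamper below 0.1 N and value of joint bolt_knob below 0.003 m); the robot touches nothing.
It fails at once if the tamper is dropped (falls faster than 0.5 m/s out of the fingers) (contact force between the fingers and tamper below 0.1 N and linear speed of tamper above 0.5 m/s).
It fails at once if the tamper tips over (0.8 rad) (angle between tamper_centre's own z axis and vertical above 0.8 rad).
It fails at once if another thing on the bench is moved by more than 30 mm (distance of any of clay_block, wood_rib, wood_flat, small_hammer from where it was at the start of the episode above 0.03 m).
It also fails if it takes over 72 s, if anything falls off the work surface, if the arm or the gripper's body presses on something with over 40 N, if the wrist force passes 120 N, or if a joint passes its speed limit or range.

## Working session

There is one attempt and no reset: what is moved stays moved. The work goes in short steps, Python scripts to look and compute and a shell command to move; the robot and the scene stay as the last step left them, time stands still between calls to the robot, and variables do not carry over. Pictures are saved under pics/ and viewed, and the job is handed in when it is done.

```bash
ls; mkdir -p pics; python3 - <<'E'
from rig import env
import cv2,pickle
print(env.observe())
for n in ("scene","top","wrist"):
    s=env.snapshot(n); cv2.imwrite(f"pics/{n}0.png",s["color"][:,:,::-1])
    pickle.dump(s,open(f"pics/{n}0.pkl","wb"))
    print(n,{k:v for k,v in s.items() if k not in("color","depth")})
E
```

```text
pics
{'clock': 0.0, 'joints': array([ 1.03572649e+00,  2.63527192e-01, -4.89498314e-02,  1.25936737e+00,
       -3.37668392e-05,  1.41547573e+00]), 'qvel': array([ 0.00207502,  0.00075902,  0.00023485, -0.00215123,  0.0018123 ,
       -0.00059259]), 'tau': array([-3.42625640e-05, -6.37612581e+01,  3.84566832e+01,  1.38506986e-02,
       -8.88268096e-05,  3.17116121e-05]), 'tool_pos': array([0.19453289, 0.48742082, 0.3034181 ]), 'tool_rot': array([ 8.27854815e-01,  5.60942181e-01, -4.66879941e-04,  2.38576360e-04]), 'ft_force': array([-0.15533395, -0.14507771,  0.50042048]), 'wrist_torque': array([0.04918372, 0.02953199, 0.00964658]), 'gripper_width': 0.08533539700381927}
scene {'fx': 453.72810088634014, 'fy': 453.72810088634014, 'cx': 313.52410191468937, 'cy': 234.5413544875452, 'position': array([-0.12808314, -0.67035224,  0.8282654 ]), 'attitude': array([ 0.83118469, -0.30548053,  0.15378814, -0.43836385])}
top {'fx': 520.1967949615328, 'fy': 520.1967949615328, 'cx': 323.86006522606823, 'cy': 239.3973246591957, 'position': array([0.31747856, 0.10598767, 1.49444234]), 'attitude': array([-0.6964937 ,  0.71503496, -0.04981615,  0.03376213])}
wrist {'fx': 403.38899394759943, 'fy': 403.38899394759943, 'cx': 313.65266116822386, 'cy': 235.77774791818666, 'tool_from_camera': array([[ 9.99998652e-01, -9.40569914e-04,  1.34609990e-03,
         9.31195896e-05],
       [ 5.25617884e-04,  9.59923897e-01,  2.80260301e-01,
        -7.08245729e-02],
       [-1.55575786e-03, -2.80259215e-01,  9.59923097e-01,
        -6.98263961e-02],
       [ 0.00000000e+00,  0.00000000e+00,  0.00000000e+00,
         1.00000000e+00]])}
```

View pics/scene0.png

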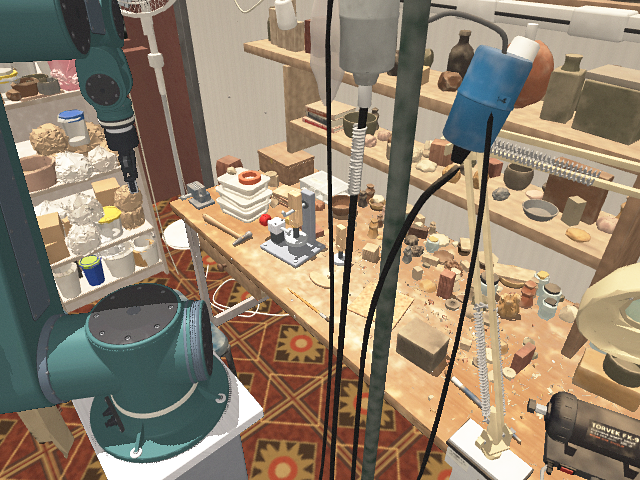

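View pics/top0.png

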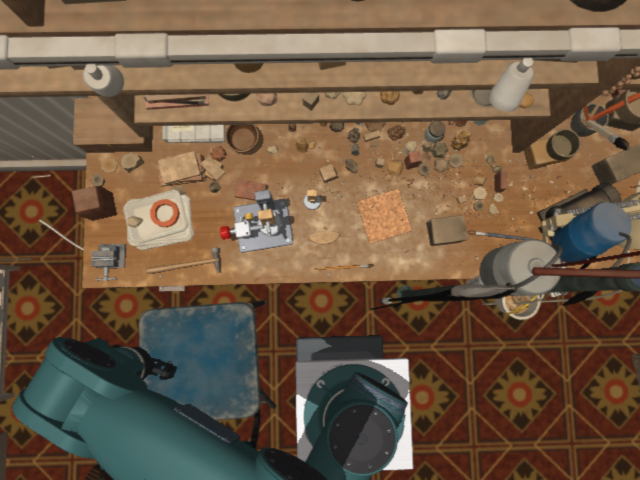

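View pics/wrist0.png

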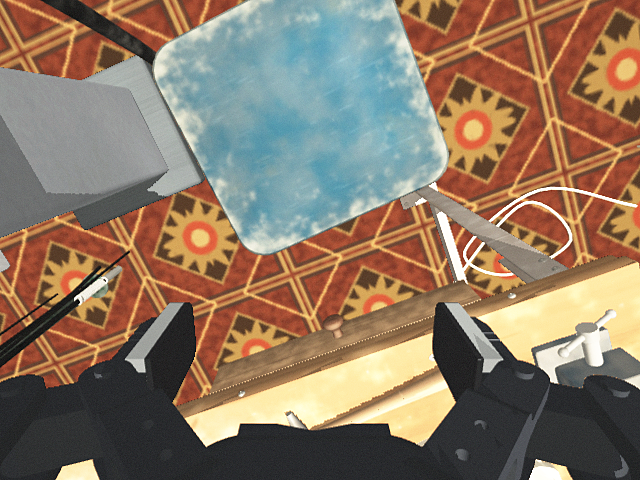

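```bash
cat > h.py <<'E'
from rig import env
import numpy as np, cv2, pickle
from scipy.spatial.transform import Rotation as R
def snap(n,name=None):
    o=env.observe(); s=env.snapshot(n)
    if n=="wrist":
        T=np.eye(4);T[:3,:3]=R.from_quat(o["tool_rot"]).as_matrix();T[:3,3]=o["tool_pos"]
        M=T@s["tool_from_camera"]
    else:
        M=np.eye(4);M[:3,:3]=R.from_quat(s["attitude"]).as_matrix();M[:3,3]=s["position"]
    s["M"]=M
    if name: cv2.imwrite(f"pics/{name}.png",s["color"][:,:,::-1])
    pickle.dump(s,open(f"pics/{name or n}.pkl","wb"))
    return s
def cloud(s):
    d=s["depth"];v,u=np.mgrid[:480,:640]
    P=np.stack([(u-s["cx"])/s["fx"]*d,(v-s["cy"])/s["fy"]*d,d],-1)
    W=P@s["M"][:3,:3].T+s["M"][:3,3]; W[d<=0]=np.nan
    return W
def proj(s,p):
    q=(np.atleast_2d(p)-s["M"][:3,3])@s["M"][:3,:3]
    return np.c_[q[:,0]/q[:,2]*s["fx"]+s["cx"],q[:,1]/q[:,2]*s["fy"]+s["cy"]]
E
python3 - <<'E'
from h import *
for c in("top","scene"):
    s=snap(c,c+"1");W=cloud(s)
    for l in("hanger","bolt_knob","tamper","housing","cork_mat","clay_block","wood_rib","wood_flat","small_hammer"):
        for r in env.silhouettes(l,c)[:3]:
            m=r["mask"];p=W[m]; p=p[~np.isnan(p[:,0])]
            print(c,l,round(r["score"],2),np.round(r["uv"]),m.sum(),np.median(p,0).round(3) if len(p) else None)
s=pickle.load(open("pics/top1.pkl","rb"))
im=s["color"][150:300,200:420,::-1]; cv2.imwrite("pics/topcrop.png",cv2.resize(im,None,fx=3.6,fy=3.6,interpolation=2))
s=pickle.load(open("pics/scene1.pkl","rb"))
im=s["color"][170:310,220:420,::-1]; cv2.imwrite("pics/scenecrop.png",cv2.resize(im,None,fx=4,fy=4,interpolation=2))
E
```

```text
top hanger 0.82 [256. 229.] 2478 [0.525 0.256 0.015]
top hanger 0.5 [447. 231.] 1015 [ 0.505 -0.27   0.064]
top bolt_knob 0.68 [228. 232.] 208 [0.516 0.338 0.075]
top tamper 0.73 [313. 199.] 270 [0.6   0.102 0.015]
top tamper 0.63 [269. 221.] 422 [0.531 0.214 0.112]
top housing 0.67 [259. 228.] 2375 [0.525 0.257 0.015]
top cork_mat 0.93 [383. 217.] 1996 [ 0.559 -0.104  0.006]
top clay_block 0.76 [444. 232.] 1028 [ 0.505 -0.271  0.064]
top clay_block 0.67 [190. 264.] 525 [0.43  0.452 0.017]
top wood_rib 0.8 [326. 235.] 299 [0.502 0.067 0.007]
top wood_rib 0.71 [248. 188.] 440 [0.646 0.288 0.018]
top wood_flat 0.57 [250. 190.] 382 [0.647 0.288 0.018]
top wood_flat 0.57 [271. 222.] 470 [0.531 0.213 0.061]
top small_hammer 0.79 [189. 261.] 510 [0.43  0.457 0.017]
scene hanger 0.68 [289. 236.] 2127 [0.528 0.222 0.034]
scene bolt_knob 0.59 [265. 217.] 138 [0.51  0.33  0.072]
scene tamper 0.95 [292. 219.] 840 [0.531 0.211 0.112]
scene tamper 0.9 [342. 242.] 400 [0.601 0.094 0.062]
scene tamper 0.22 [292. 232.] 2357 [0.532 0.223 0.033]
scene housing 0.78 [288. 234.] 2098 [0.527 0.223 0.032]
scene cork_mat 0.59 [372. 307.] 806 [ 0.555 -0.096  0.007]
scene clay_block 0.66 [421. 343.] 1931 [ 0.485 -0.291  0.064]
scene wood_rib 0.58 [322. 278.] 238 [0.498 0.068 0.008]
scene wood_flat 0.18 [320. 278.] 227 [0.497 0.068 0.008]
```

View pics/topcrop.png

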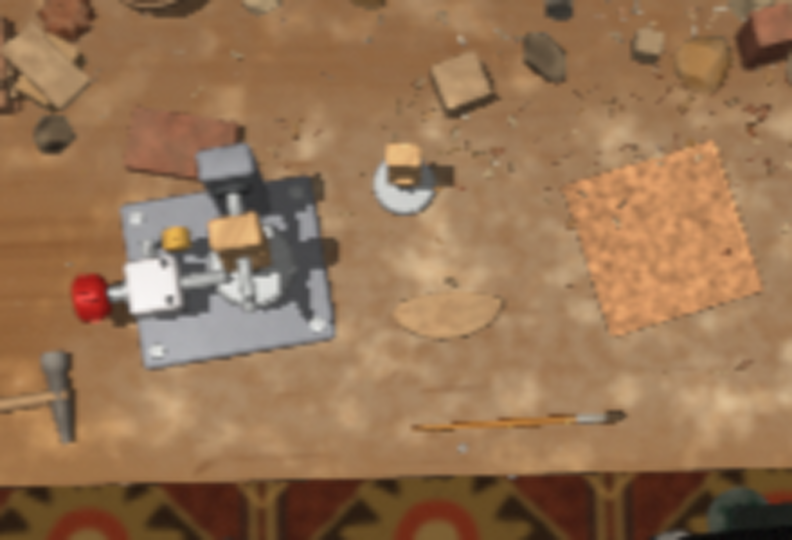

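View pics/scenecrop.png

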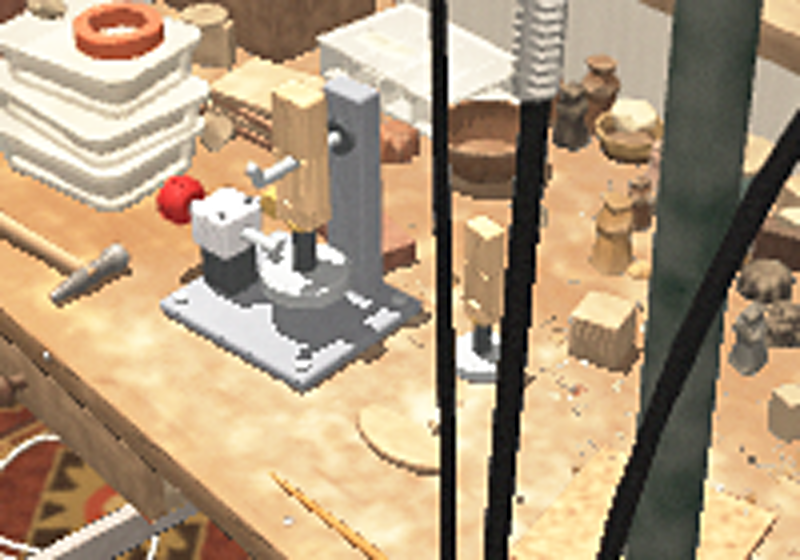

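```bash
cat >> h.py <<'E'
def ray(s,uv,z):
    uv=np.atleast_2d(uv);d=np.c_[(uv[:,0]-s["cx"])/s["fx"],(uv[:,1]-s["cy"])/s["fy"],np.ones(len(uv))]@s["M"][:3,:3].T
    o=s["M"][:3,3];return o+d*((z-o[2])/d[:,2])[:,None]
def rigid2(A,B):
    a=A-A.mean(0);b=B-B.mean(0)
    y=np.arctan2((a[:,0]*b[:,1]-a[:,1]*b[:,0]).sum(),(a*b).sum())
    c,s_=np.cos(y),np.sin(y);Rm=np.array([[c,-s_],[s_,c]]);t=B.mean(0)-Rm@A.mean(0)
    return y,t,np.linalg.norm(A@Rm.T+t-B,axis=1)
E
python3 - <<'E'
from h import *
s=pickle.load(open("pics/top1.pkl","rb"));W=cloud(s)
pix=np.array([[122,208],[315,177],[333,340],[148,368]])/3.6+[200,150]
P=ray(s,pix,.012)[:,:2]
A=np.array([[80,100],[80,-55],[-55,-55],[-55,100]])/1000
print("plate",rigid2(A,P))
# mat corners
pix=np.array([[565,187],[715,140],[763,291],[615,337]])/3.6+[200,150]
P=ray(s,pix,.006);print(P.round(4),P.mean(0)); d=P[1]-P[0];print("matyaw",np.arctan2(d[1],d[0]), np.linalg.norm(np.diff(P,axis=0),axis=1))
# colour/depth checks
hsv=cv2.cvtColor(s["color"],cv2.COLOR_RGB2HSV)
reg=np.zeros((480,640),bool);reg[150:300,200:420]=1
for c,n in((W[...,2]>.175,"post/tamper top"),((W[...,2]>.07)&(W[...,2]<.1),"z70-100"),((W[...,2]>.14)&(W[...,2]<.172),"z 140-172")):
    m=(c&reg).astype(np.uint8);k,l,st,ce=cv2.connectedComponentsWithStats(m)
    for i in range(1,k):
        if st[i,4]>8: p=W[l==i];print(n,st[i],np.nanmean(p,0).round(4),np.nanmax(p[:,2]).round(4))
E
```

```text
plate (np.float64(0.12699605574077713), array([0.52733579, 0.21739075]), array([0.00265575, 0.00135364, 0.0043186 , 0.00349431]))
[[ 0.6013 -0.0296  0.006 ]
 [ 0.6372 -0.153   0.006 ]
 [ 0.5125 -0.1863  0.006 ]
 [ 0.4783 -0.0655  0.006 ]] [ 0.55730429 -0.10860366  0.006     ]
matyaw -1.287632572869296 [0.1285117  0.12900916 0.12555071]
post/tamper top [254 190  17  11 151] [0.5908 0.2292 0.1848] 0.1918
post/tamper top [257 209  16  13 160] [0.5363 0.2212 0.2016] 0.2114
z70-100 [408 151  12  12 108] [ 0.7137 -0.1887  0.0752] 0.0815
z70-100 [307 197  10   3  15] [0.5991 0.1033 0.0878] 0.0981
z70-100 [267 204   7   4  16] [0.5821 0.2169 0.0838] 0.0992
z70-100 [219 213  43  27 464] [0.5224 0.3036 0.0812] 0.098
z 140-172 [256 199  16  11  76] [0.5749 0.2265 0.1575] 0.1713
z 140-172 [270 216   4   6  10] [0.5322 0.2063 0.1567] 0.1709
z 140-172 [260 220  11  17  70] [0.5104 0.2194 0.1572] 0.1704
```

```bash
cat >> h.py <<'E'
def plan(p,ang):
    o=env.observe();Rm=R.from_quat(o["tool_rot"])
    c,s_=np.cos(ang),np.sin(ang)
    T=R.from_matrix(np.array([[c,s_,0],[s_,-c,0],[0,0,-1]]))
    print("shift mm",(Rm.inv().apply(np.array(p)-o["tool_pos"])*1000).round(1),"turn deg",(Rm.inv()*T).as_rotvec(degrees=True).round(2))
E
python3 -c "
from h import *
plan([.515,.30,.33],.127)"
```

```text
shift mm [-55.5 367.1 -26.1] turn deg [ 0.   -0.   60.96]
```

```bash
python3 -m jog '[[[-0.008,0.06,-0.026,0,0,10,-1],[-0.016,0.12,-0.026,0,0,20,-1],[-0.026,0.18,-0.026,0,0,30,-1],[-0.036,0.24,-0.026,0,0,40,-1],[-0.046,0.30,-0.026,0,0,50,-1],[-0.0555,0.367,-0.026,0,0,61,-1],[-0.0555,0.367,-0.026,0,0,61,-1],[-0.0555,0.367,-0.026,0,0,61,-1]]]'
python3 -c "
from h import *
s=snap('wrist','w1');print(env.observe()['joints'])
for l in('hanger','bolt_knob','tamper','housing'):
  W=cloud(s)
  for r in env.silhouettes(l,'wrist')[:3]:
    m=r['mask'];print(l,r['score'],r['uv'],m.sum(),np.nanmedian(W[m],0).round(4))
"
```

```text
clock: 2.15
tool_pos: [0.5149, 0.2999, 0.3296]
tool_rot: [0.998, 0.063, -0.0, 0.0]
ft_force: [-0.7, 0.2, -0.0]
gripper_width: 0.0852
[3.91707713e-01 3.83040440e-01 2.01540812e-01 1.38957647e+00
 1.98107528e-04 1.83477539e+00]
hanger 0.79 [345.8, 244.0] 22914 [0.5484 0.2537 0.0714]
bolt_knob 0.57 [316.9, 158.6] 2284 [0.5172 0.3397 0.0765]
tamper 0.73 [333.5, 321.6] 7824 [0.5366 0.2363 0.148 ]
housing 0.61 [345.2, 247.0] 23066 [0.5481 0.2532 0.0713]
```

View pics/w1.png

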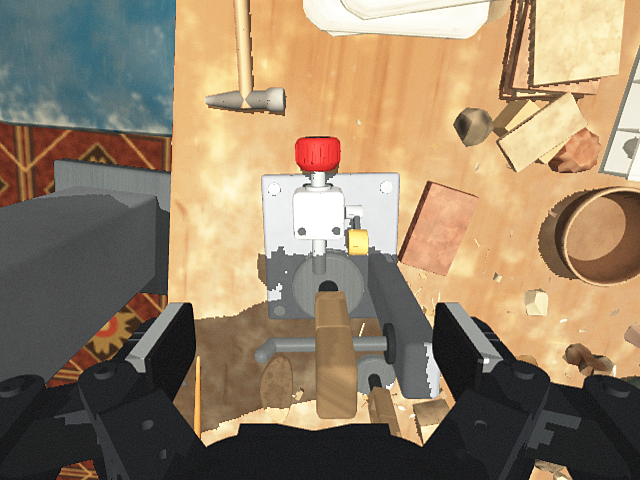

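```bash
python3 -c "
from h import *
s=pickle.load(open('pics/w1.pkl','rb'))
cv2.imwrite('pics/w1c.png',cv2.resize(s['color'][125:335,245:455,::-1],(798,798),interpolation=2)[:600])
cv2.imwrite('pics/w1d.png',cv2.resize(s['color'][260:430,240:450,::-1],None,fx=3.5,fy=3.5,interpolation=2))"
```

```text
(no output)
```

View pics/w1c.png

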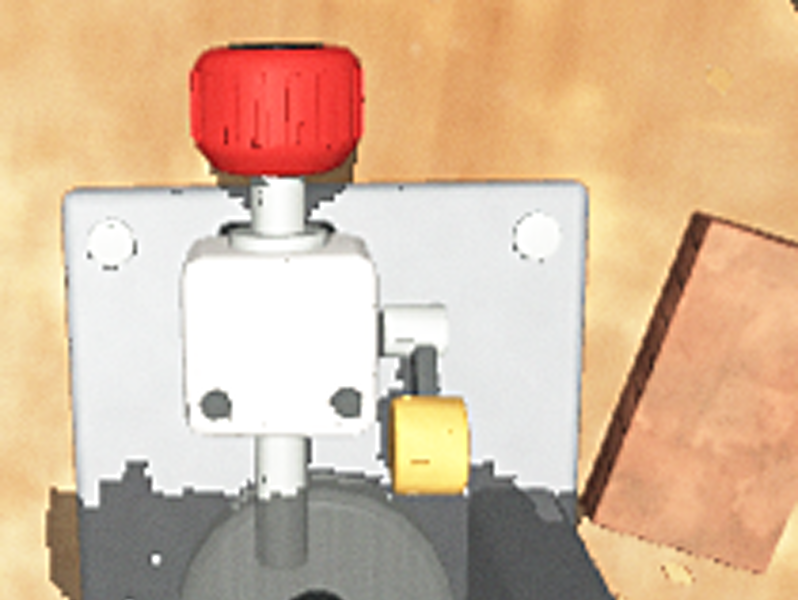

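View pics/w1d.png

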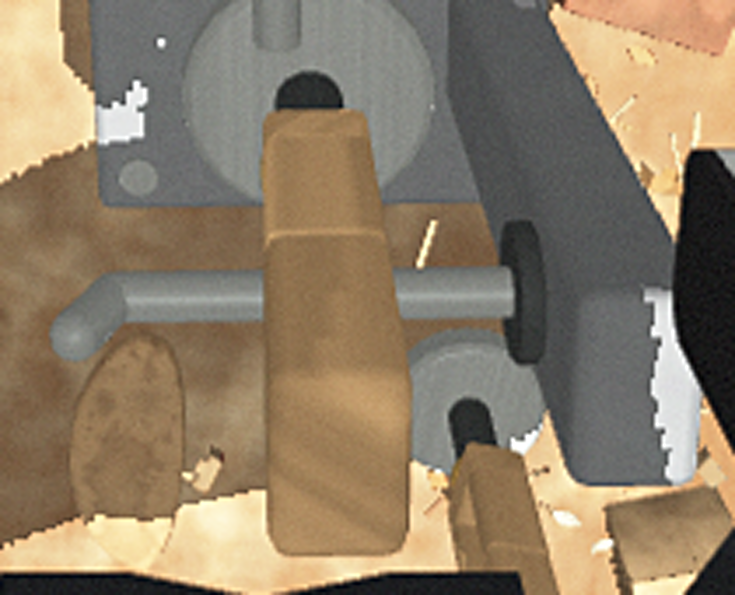

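```bash
python3 -c "
from h import *
from scipy.optimize import least_squares
s=pickle.load(open('pics/w1.pkl','rb'))
a=lambda u,v:(u/3.8+245,v/3.8+125); b=lambda u,v:(u/3.5+240,v/3.5+260)
C=[((-55,100,12),a(65,188)),((80,100,12),a(588,182)),((0,75,84),a(281,340)),((-55,-55,12),b(100,203)),((50,-20,186),b(573,486)),((74,-20,186),b(699,486)),((50,20,186),b(581,290))]
A=np.array([c[0] for c in C])/1000;U=np.array([c[1] for c in C])
def f(q,A=A,U=U):
  P=np.c_[R.from_euler('z',q[2]).apply(A)+[q[0],q[1],q[3]]]
  return (proj(s,P)-U).ravel()
r=least_squares(f,[.527,.217,.127,0]);print(r.x.round(4));print(r.fun.reshape(-1,2).round(1))
T=[((-12,-18,205),b(266,550)),((12,-18,205),b(408,550)),((-12,18,205),b(270,375)),((12,18,205),b(408,373))]
A2=np.array([c[0] for c in T])/1000;U2=np.array([c[1] for c in T])
r2=least_squares(lambda q:f(np.r_[q,r.x[3]],A2,U2),[.527,.217,.127]);print('tamper',r2.x.round(4));print(r2.fun.reshape(-1,2).round(1))
q=r.x
for n,p in(('knob',(0,.124,.066)),('peg',(0,0,.155))):
  P=R.from_euler('z',q[2]).apply(p)+[q[0],q[1],q[3]];print(n,P.round(4),proj(s,P).round(1))
W=cloud(s);m=env.silhouettes('bolt_knob','wrist')[0]['mask'];p=W[m];print(np.nanmin(p,0),np.nanmax(p,0),np.nanpercentile(p,[5,95],axis=0).round(4))
"
```

```text
[ 0.5311  0.2218  0.1386 -0.0026]
[[-0.8 -0.5]
 [ 1.7 -0.6]
 [ 0.7  1.4]
 [-0.2  1.2]
 [-1.3 -0.2]
 [ 0.7 -0.6]
 [-0.4 -0.3]]
tamper [0.5384 0.2224 0.1333]
[[-0.2  1.8]
 [ 0.2  1.6]
 [-1.7 -1.7]
 [ 1.7 -1.4]]
knob [0.514  0.3446 0.0634] [[318.8 152.5]]
peg [0.5311 0.2218 0.1524] [[322.1 345.1]]
[ 0.49054596  0.240844   -0.00248213] [0.53792643 0.35877161 0.08582615] [[0.498  0.249  0.0599]
 [0.5299 0.3562 0.0837]]
```

```bash
python3 -c "
from h import *
plan([.514,.3446,.122],.137)"
```

```text
shift mm [  5.4 -43.6 208.2] turn deg [-0.01 -0.02 -0.52]
```

```bash
python3 -m jog '[[[0.0054,-0.0436,0.03,0,0,-0.5,-1],[0.0054,-0.0436,0.09,0,0,-0.5,-1],[0.0054,-0.0436,0.15,0,0,-0.5,-1],[0.0054,-0.0436,0.19,0,0,-0.5,-1],[0.0054,-0.0436,0.208,0,0,-0.5,-1],[0.0054,-0.0436,0.208,0,0,-0.5,-1],[0.0054,-0.0436,0.208,0,0,-0.5,-1]]]' 40
python3 -c "
from h import *
s=snap('wrist','w2');snap('scene','s2')
s=pickle.load(open('pics/s2.pkl','rb'))
cv2.imwrite('pics/s2c.png',cv2.resize(s['color'][130:280,190:390,::-1],None,fx=4,fy=4,interpolation=2))
plan([.514,.3446,.122],.137)"
```

```text
clock: 3.32
tool_pos: [0.515, 0.3443, 0.123]
tool_rot: [0.998, 0.068, 0.001, -0.0]
ft_force: [-0.4, 0.2, -0.0]
gripper_width: 0.0851
shift mm [-1.1 -0.5  1.1] turn deg [-0.03 -0.1  -0.1 ]
```

View pics/w2.png

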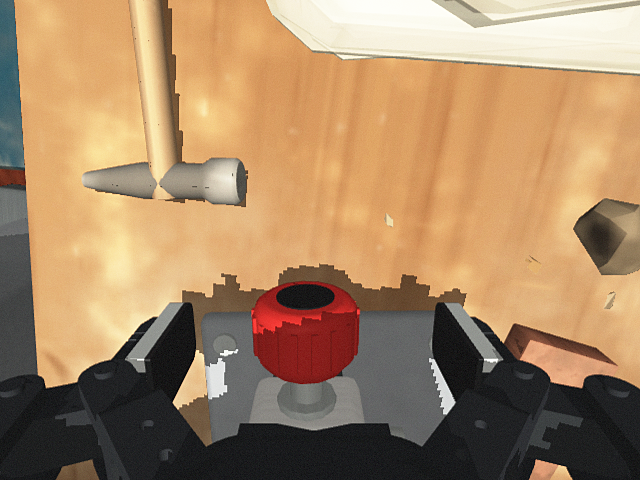

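View pics/s2c.png

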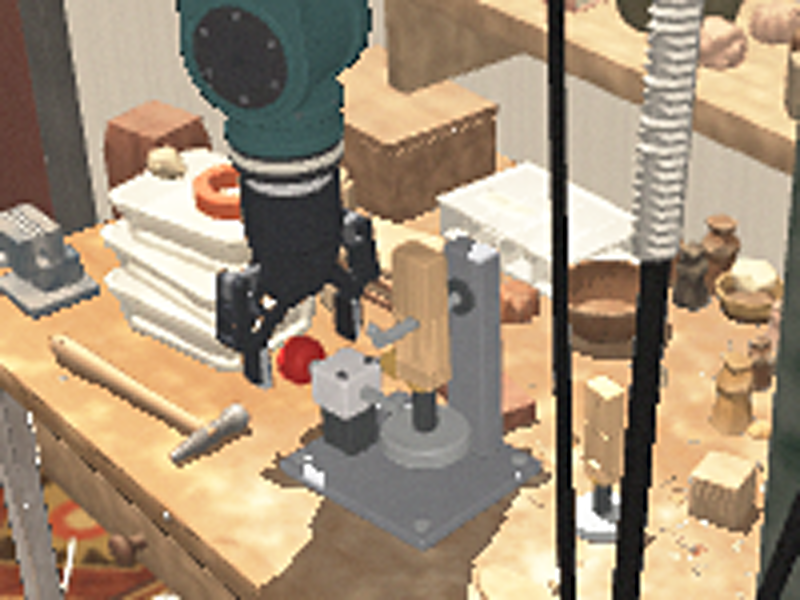

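```bash
python3 -c "
from h import *
s=pickle.load(open('pics/top1.pkl','rb'));W=cloud(s)[185:250,110:200].reshape(-1,3);k=W[:,2]>.03
W=W[k];print(np.nanmin(W,0),np.nanmax(W,0))"
python3 -m jog '[[[-0.001,0,0,0,0,0,0.2],[-0.001,0,0,0,0,0,0.6],[-0.001,0,0,0,0,0,1],[-0.001,0,0,0,0,0,1],[-0.001,0,0,0,0,0,1],[-0.001,0,0,0,0,0,1],[-0.001,0,0,0,0,0,1],[-0.001,0,0,0,0,0,1]]]' 40
```

```text
[0.47409975 0.43155497 0.03045413] [0.65482842 0.67283821 0.1613979 ]
clock: 4.42
tool_pos: [0.5125, 0.3436, 0.1221]
tool_rot: [0.998, 0.068, -0.001, 0.0]
ft_force: [-9.7, -1.5, 10.4]
gripper_width: 0.0344
```

```bash
python3 -m jog '[[[-0.002,-0.005,0,0,0,0,1],[-0.002,-0.01,0,0,0,0,1],[-0.002,-0.015,0,0,0,0,1],[-0.002,-0.02,0,0,0,0,1],[-0.002,-0.024,0,0,0,0,1],[-0.002,-0.027,0,0,0,0,1],[-0.002,-0.028,0,0,0,0,1],[-0.002,-0.028,0,0,0,0,1]]]' 40
```

```text
clock: 5.42
tool_pos: [0.5082, 0.3714, 0.1222]
tool_rot: [0.998, 0.068, 0.0, 0.0]
ft_force: [0.5, -1.3, 7.2]
gripper_width: 0.0343
```

```bash
python3 -c "
from h import *
snap('wrist','w3');snap('scene','s3')
s=pickle.load(open('pics/s3.pkl','rb'))
cv2.imwrite('pics/s3c.png',cv2.resize(s['color'][130:280,190:390,::-1],None,fx=4,fy=4,interpolation=2))"
```

```text
(no output)
```

View pics/w3.png

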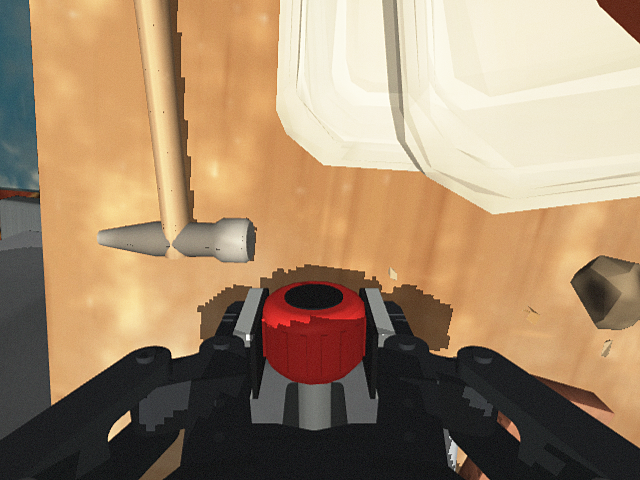

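View pics/s3c.png

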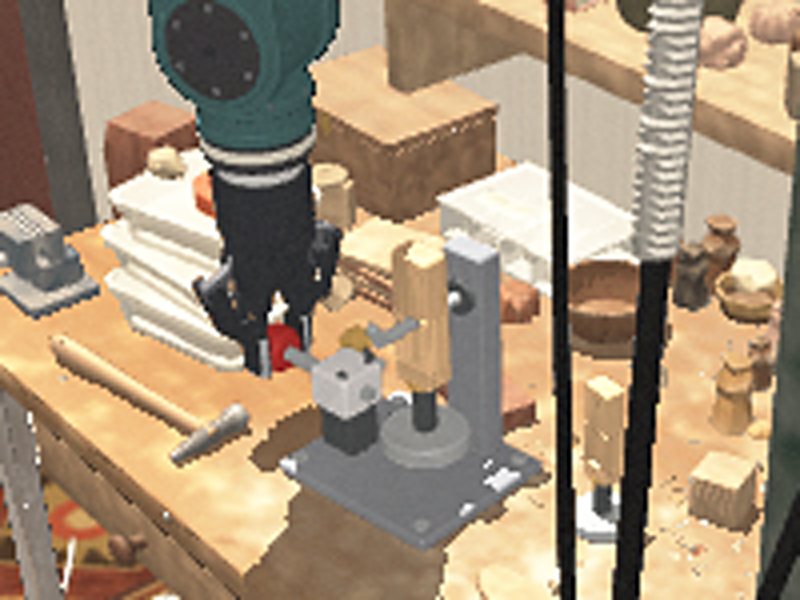

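```bash
python3 -m jog '[[[0,0,0,0,0,0,0],[0,0,0,0,0,0,-1],[0,0,0,0,0,0,-1],[0,0,0,0,0,0,-1],[0,0,0,0,0,0,-1],[0,0,-0.04,0,0,0,-1],[0,0,-0.09,0,0,0,-1],[0,0,-0.15,0,0,0,-1],[0,0,-0.2,0,0,0,-1],[0,0,-0.21,0,0,0,-1],[0,0,-0.21,0,0,0,-1]]]' 40
```

```text
clock: 6.9
tool_pos: [0.5082, 0.3713, 0.3317]
tool_rot: [0.998, 0.067, 0.0, -0.0]
ft_force: [0.5, 0.2, -0.4]
gripper_width: 0.0853
```

```bash
python3 -c "
from h import *
s=snap('wrist','w4')
plan([.535,.222,.33],.137+np.pi/2)
W=cloud(s)
for r in env.silhouettes('bolt_knob','wrist')[:2]:
    print(r['score'],r['uv'],np.nanmedian(W[r['mask']],0))"
```

```text
shift mm [  6.7 151.5   0.8] turn deg [-3.000e-02  8.000e-02 -9.011e+01]
0.96 [313.8, 212.7] [0.51105664 0.36950227 0.07666015]
```

View pics/w4.png

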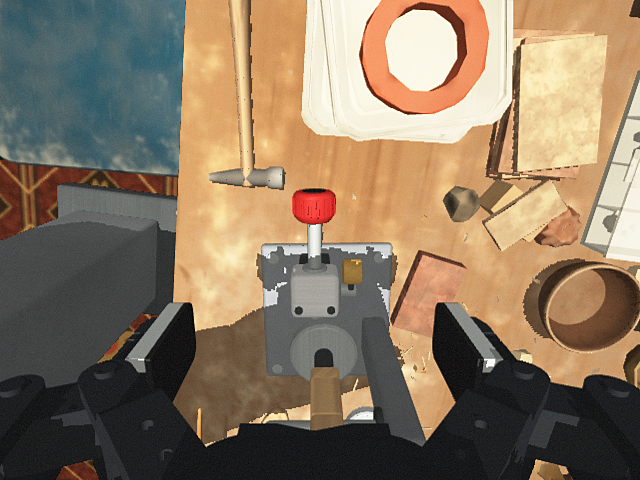

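```bash
python3 -m jog '[[[0,0.02,-0.01,0,0,-10,-1],[0,0.04,-0.01,0,0,-20,-1],[0,0.06,-0.01,0,0,-30,-1],[0,0.08,-0.01,0,0,-40,-1],[0.002,0.1,-0.01,0,0,-50,-1],[0.004,0.12,-0.01,0,0,-60,-1],[0.006,0.14,-0.01,0,0,-70,-1],[0.0067,0.1515,-0.01,0,0,-80,-1],[0.0067,0.1515,-0.01,0,0,-90,-1],[0.0067,0.1515,-0.01,0,0,-90,-1],[0.0067,0.1515,-0.01,0,0,-90,-1]]]' 40
```

```text
clock: 8.38
tool_pos: [0.5349, 0.2221, 0.3412]
tool_rot: [0.659, 0.752, -0.0, -0.0]
ft_force: [0.3, 0.1, 0.4]
gripper_width: 0.0854
```

```bash
python3 -c "
from h import *
print(env.observe()['joints'])
s=snap('wrist','w5')
W=cloud(s)
for r in env.silhouettes('tamper','wrist')[:2]:
    print(r['score'],r['uv'],np.nanmedian(W[r['mask']],0))
m=(W[...,2]>.19)&(W[...,2]<.225)&(np.abs(W[...,0]-.535)<.05)&(np.abs(W[...,1]-.222)<.05);print(m.sum(),np.nanpercentile(W[m],[1,50,99],axis=0))
c=cv2.minAreaRect(W[m][:,:2].astype(np.float32)*1000);print(c)"
```

```text
[2.52960266e-01 3.52731733e-01 1.84493781e-01 1.40373660e+00
 2.40345523e-05 1.21621300e-01]
0.62 [173.2, 258.8] [0.60104575 0.10674242 0.05699517]
0.59 [313.7, 228.5] [0.52944081 0.22202184 0.18176092]
2954 [[0.52468804 0.20426484 0.190982  ]
 [0.53528981 0.22172735 0.20433669]
 [0.54955054 0.23930034 0.2060959 ]]
((537.590576171875, 221.89132690429688), (23.56812286376953, 36.14193344116211), 7.857572078704834)
```

View pics/w5.png

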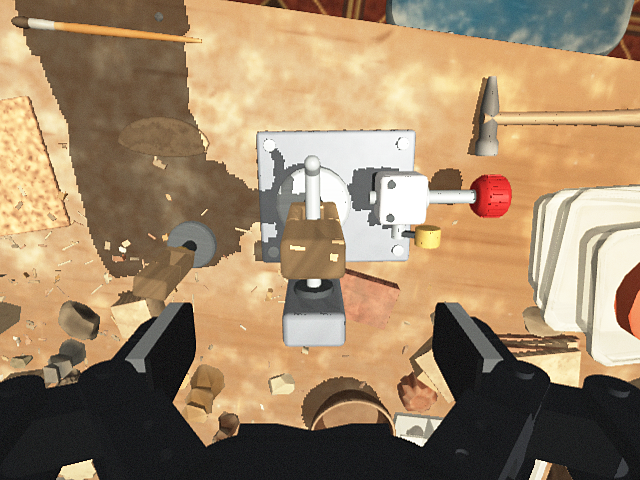

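```bash
python3 -c "
from h import *
plan([.5365,.2219,.234],.137+np.pi/2)"
```

```text
shift mm [ -0.5   1.5 107.5] turn deg [-0.03  0.   -0.24]
```

```bash
python3 -m jog '[[[-0.0005,0.0015,0.05,0,0,-0.2,-1],[-0.0005,0.0015,0.09,0,0,-0.2,-1],[-0.0005,0.0015,0.1075,0,0,-0.2,-1],[-0.0005,0.0015,0.1075,0,0,-0.2,-1],[-0.0005,0.0015,0.1075,0,0,-0.2,0],[-0.0005,0.0015,0.1075,0,0,-0.2,0.5],[-0.0005,0.0015,0.1075,0,0,-0.2,1],[-0.0005,0.0015,0.1075,0,0,-0.2,1],[-0.0005,0.0015,0.1075,0,0,-0.2,1],[-0.0005,0.0015,0.1075,0,0,-0.2,1],[-0.0005,0.0015,0.1075,0,0,-0.2,1]]]' 50
python3 -c "
from h import *
snap('wrist','w6');snap('scene','s6')
s=pickle.load(open('pics/s6.pkl','rb'))
cv2.imwrite('pics/s6c.png',cv2.resize(s['color'][130:280,190:390,::-1],None,fx=4,fy=4,interpolation=2))"
```

```text
clock: 9.85
tool_pos: [0.5369, 0.2219, 0.2351]
tool_rot: [0.656, 0.754, 0.001, 0.0]
ft_force: [-0.2, 1.5, 5.7]
gripper_width: 0.0357
```

View pics/w6.png

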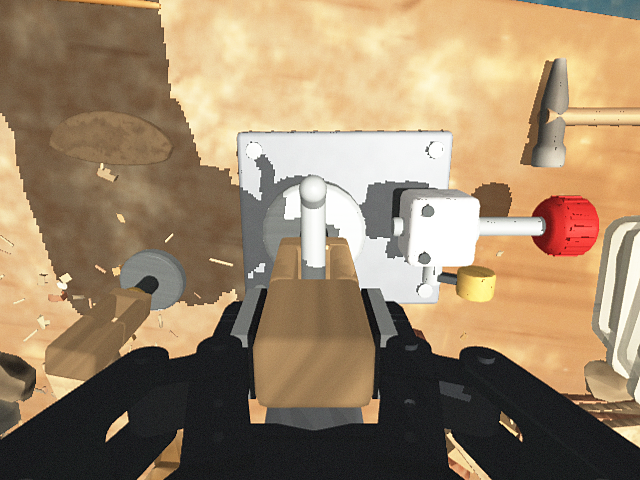

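View pics/s6c.png

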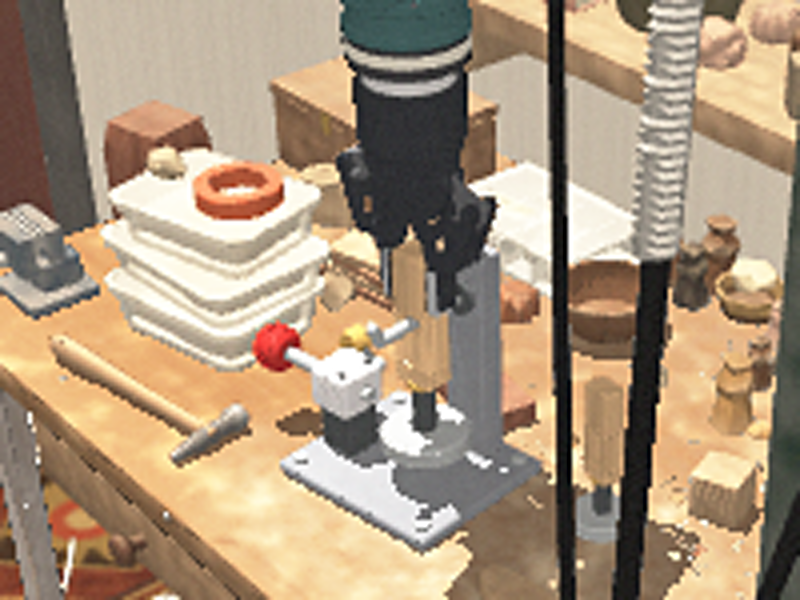

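```bash
python3 -m jog '[[[0,0,-0.007,0,0,0,1],[0,0,-0.014,0,0,0,1],[0,0,-0.021,0,0,0,1],[0,0,-0.021,0,0,0,1],[0,0,-0.021,0,0,0,1]]]' 50
python3 -c "
from h import *
snap('wrist','w7');snap('scene','s7')
s=pickle.load(open('pics/s7.pkl','rb'))
cv2.imwrite('pics/s7c.png',cv2.resize(s['color'][170:250,250:350,::-1],None,fx=7,fy=7,interpolation=2))"
```

```text
clock: 10.58
tool_pos: [0.5366, 0.2217, 0.2552]
tool_rot: [0.656, 0.754, -0.0, -0.0]
ft_force: [-0.0, 0.2, -4.4]
gripper_width: 0.0353
```

View pics/w7.png

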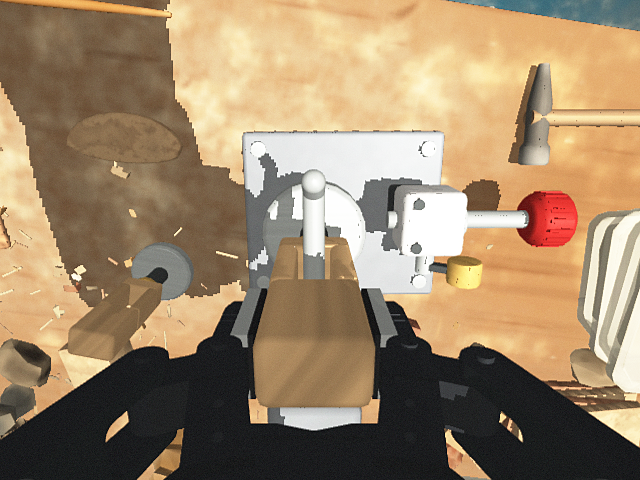

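View pics/s7c.png

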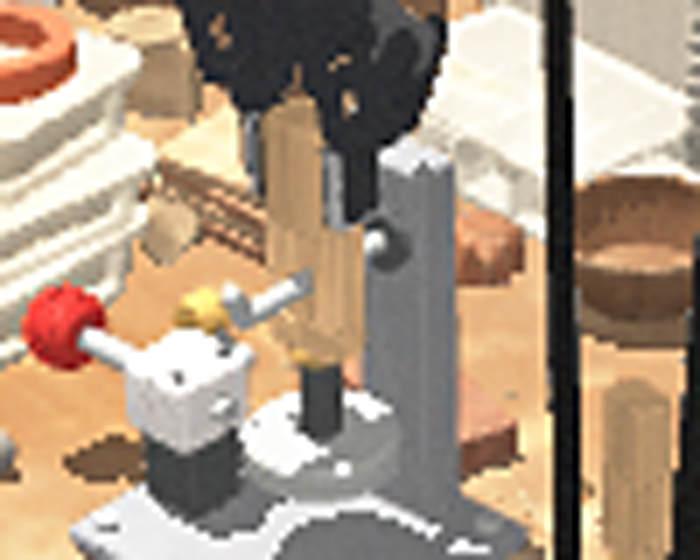

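```bash
python3 -m jog '[[[0,-0.01,-0.021,0,0,0,1],[0,-0.025,-0.021,0,0,0,1],[0,-0.045,-0.021,0,0,0,1],[0,-0.065,-0.021,0,0,0,1],[0,-0.085,-0.021,0,0,0,1],[0,-0.105,-0.021,0,0,0,1],[0,-0.11,-0.021,0,0,0,1],[0,-0.11,-0.021,0,0,0,1]]]' 50
python3 -c "
from h import *
snap('wrist','w8');snap('top','t8')
s=pickle.load(open('pics/t8.pkl','rb'))
cv2.imwrite('pics/t8c.png',cv2.resize(s['color'][150:300,200:420,::-1],None,fx=3.6,fy=3.6,interpolation=2))"
```

```text
clock: 11.68
tool_pos: [0.4279, 0.2066, 0.2766]
tool_rot: [0.656, 0.754, 0.0, 0.0]
ft_force: [-0.1, -0.2, -3.5]
gripper_width: 0.0349
```

View pics/w8.png

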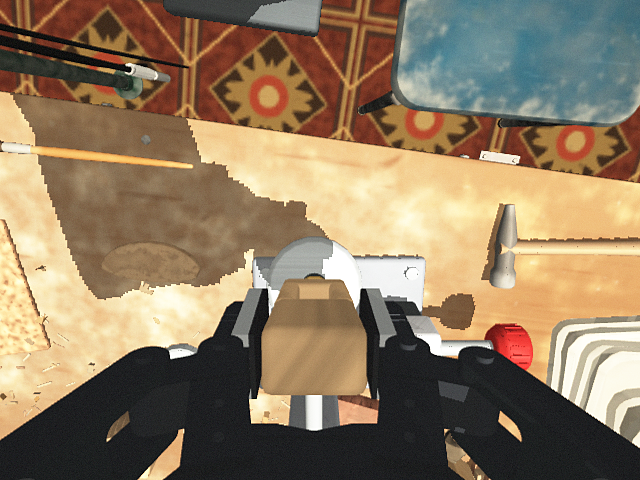

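View pics/t8c.png

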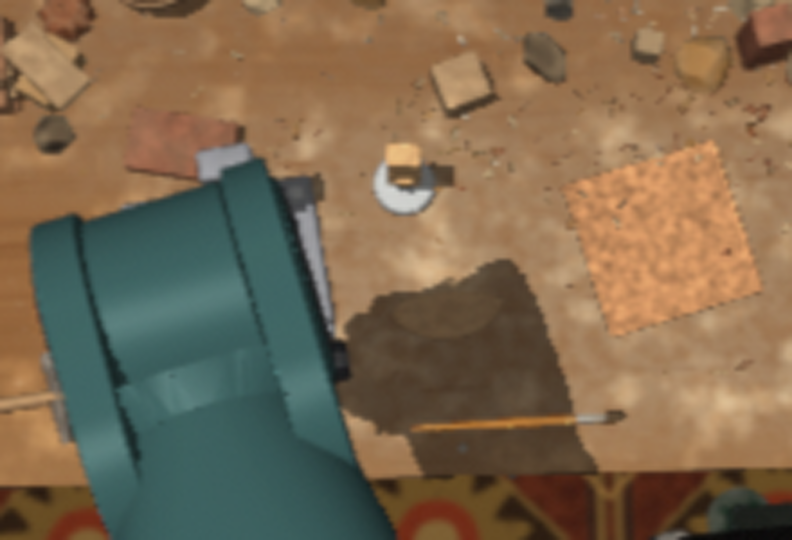

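```bash
cat > meas.py <<'E'
from h import *
import sys
def meas(name):
    o=env.observe()
    s=snap('wrist',name);W=cloud(s)
    T=R.from_quat(o["tool_rot"]).as_matrix();L=(W-o["tool_pos"])@T
    m=(abs(L[...,0])<.022)&(abs(L[...,1])<.03)&(L[...,2]<.075)&(L[...,2]>.0)
    d=L[m]; 
    # top face: plane fit of the near surface
    z0=np.percentile(d[:,2],20);q=d[abs(d[:,2]-z0)<.006]
    for _ in range(3):
        c=q.mean(0);n=np.linalg.svd(q-c)[2][2];n*=-np.sign(n[2]);q=d[abs((d-c)@n)<.002]
    print("top face n(tool)",m.sum(),len(q),"centre",c.round(4),"normal",n.round(3),"y range",np.percentile(q[:,1],[1,99]).round(4),"x range",np.percentile(q[:,0],[1,99]).round(4),"z",np.percentile(q[:,2],[5,95]))
    F=(abs(L[...,0])<.06)&(abs(L[...,1])<.08)&(L[...,2]>.14)&(L[...,2]<.25)
    print("foot region",F.sum(),np.percentile(L[F],[1,50,99],axis=0).round(4).tolist())
    return s,L
if __name__=="__main__": meas(sys.argv[1])
E
python3 meas.py w9; python3 -c "
from h import *
for n in('w7','w9'):
  s=pickle.load(open(f'pics/{n}.pkl','rb'))
  M=s['tool_from_camera'];S=dict(s,M=M);L=cloud(S)
  for (u,v) in((315,300),(315,330),(315,360),(315,380),(285,380),(350,380)): print(n,u,v,L[v,u].round(4))
"

```

```text
top face n(tool) 15389 1281 centre [-0.0001 -0.0019  0.0344] normal [ 0.002 -0.004 -1.   ] y range [-0.0111  0.0112] x range [-0.0214  0.0215] z [0.0332169  0.03589725]
foot region 3813 [[-0.0316, 0.0098, 0.1417], [0.0004, 0.0264, 0.1928], [0.0319, 0.0522, 0.2016]]
w7 315 300 [ 0.0005 -0.0113  0.0557]
w7 315 330 [ 0.0004 -0.0107  0.0365]
w7 315 360 [ 0.0004 -0.0045  0.0306]
w7 315 380 [0.0004 0.0026 0.0313]
w7 285 380 [-0.0083  0.0019  0.0303]
w7 350 380 [0.0104 0.0014 0.0296]
w9 315 300 [0.0007 0.0042 0.0885]
w9 315 330 [ 0.0005 -0.0043  0.0478]
w9 315 360 [0.0005 0.0052 0.0453]
w9 315 380 [0.0005 0.0115 0.0436]
w9 285 380 [-0.0093  0.0111  0.0429]
w9 350 380 [0.0119 0.0115 0.0435]
```

```bash
cat > tilt.py <<'E'
from h import *
import sys
def plane(q):
    for _ in range(4):
        c=np.median(q,0);n=np.linalg.svd(q-q.mean(0),full_matrices=False)[2][2];n*=-np.sign(n[2]);r=(q-q.mean(0))@n;q=q[abs(r)<max(.0015,1.5*np.std(r))]
    return q.mean(0),n,len(q),q
s=pickle.load(open(f'pics/{sys.argv[1]}.pkl','rb'));L=cloud(dict(s,M=s['tool_from_camera']))
r0,r1,c0,c1=map(int,sys.argv[2:6])
q=L[r0:r1,c0:c1].reshape(-1,3)
c,n,k,q=plane(q);print(c.round(4),n.round(3),k,"tilt about x deg",np.degrees(np.arctan2(-n[1],-n[2])).round(2),"y:",np.degrees(np.arctan2(n[0],-n[2])).round(2),np.percentile(q,[2,98],axis=0).round(4).tolist())
E
python3 tilt.py w9 338 388 275 358; python3 tilt.py w7 325 398 262 368; python3 tilt.py w9 245 270 285 345
python3 -c "
from h import *
s=pickle.load(open('pics/w9.pkl','rb'))
cv2.imwrite('pics/w9c.png',cv2.resize(s['color'][225:425,230:430,::-1],(600,600),interpolation=2))
s=snap('scene','s9')
cv2.imwrite('pics/s9c.png',cv2.resize(s['color'][170:290,230:380,::-1],None,fx=5,fy=5,interpolation=2))"
```

```text
Traceback (most recent call last):
  File "tilt.py", line 10, in <module>
    c,n,k,q=plane(q);print(c.round(4),n.round(3),k,"tilt about x deg",np.degrees(np.arctan2(-n[1],-n[2])).round(2),"y:",np.degrees(np.arctan2(n[0],-n[2])).round(2),np.percentile(q,[2,98],axis=0).round(4).tolist())
            ~~~~~^^^
  File "tilt.py", line 5, in plane
    c=np.median(q,0);n=np.linalg.svd(q-q.mean(0),full_matrices=False)[2][2];n*=-np.sign(n[2]);r=(q-q.mean(0))@n;q=q[abs(r)<max(.0015,1.5*np.std(r))]
                       ~~~~~~~~~~~~~^^^^^^^^^^^^^^^^^^^^^^^^^^^^^^^^^
numpy.linalg.LinAlgError: SVD did not converge
Traceback (most recent call last):
  File "tilt.py", line 10, in <module>
    c,n,k,q=plane(q);print(c.round(4),n.round(3),k,"tilt about x deg",np.degrees(np.arctan2(-n[1],-n[2])).round(2),"y:",np.degrees(np.arctan2(n[0],-n[2])).round(2),np.percentile(q,[2,98],axis=0).round(4).tolist())
            ~~~~~^^^
  File "tilt.py", line 5, in plane
    c=np.median(q,0);n=np.linalg.svd(q-q.mean(0),full_matrices=False)[2][2];n*=-np.sign(n[2]);r=(q-q.mean(0))@n;q=q[abs(r)<max(.0015,1.5*np.std(r))]
                       ~~~~~~~~~~~~~^^^^^^^^^^^^^^^^^^^^^^^^^^^^^^^^^
numpy.linalg.LinAlgError: SVD did not converge
Traceback (most recent call last):
  File "tilt.py", line 10, in <module>
    c,n,k,q=plane(q);print(c.round(4),n.round(3),k,"tilt about x deg",np.degrees(np.arctan2(-n[1],-n[2])).round(2),"y:",np.degrees(np.arctan2(n[0],-n[2])).round(2),np.percentile(q,[2,98],axis=0).round(4).tolist())
            ~~~~~^^^
  File "tilt.py", line 5, in plane
    c=np.median(q,0);n=np.linalg.svd(q-q.mean(0),full_matrices=False)[2][2];n*=-np.sign(n[2]);r=(q-q.mean(0))@n;q=q[abs(r)<max(.0015,1.5*np.std(r))]
                       ~~~~~~~~~~~~~^^^^^^^^^^^^^^^^^^^^^^^^^^^^^^^^^
numpy.linalg.LinAlgError: SVD did not converge
```

View pics/w9c.png

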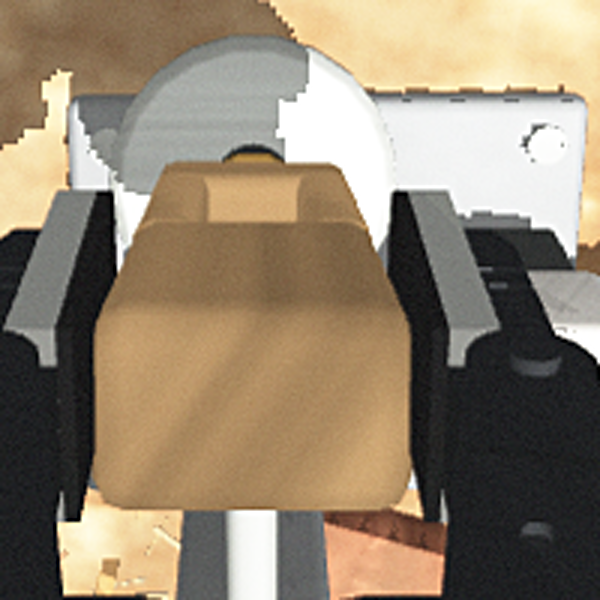

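View pics/s9c.png

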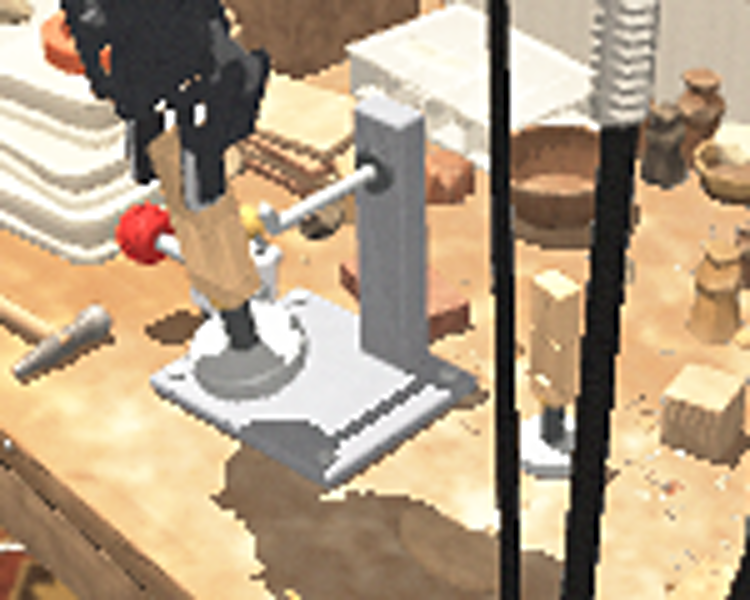

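```bash
sed -i 's/^c,n,k,q=plane/q=q[~np.isnan(q[:,0])];c,n,k,q=plane/' tilt.py
python3 tilt.py w9 335 388 275 358; python3 tilt.py w7 325 398 262 368; python3 tilt.py w9 243 270 285 345;python3 tilt.py w9 302 325 283 350
```

```text
[0.0008 0.0052 0.0448] [-0.003 -0.236 -0.972] 4304 tilt about x deg 13.63 y: -0.15 [[-0.0122, -0.0027, 0.0424], [0.0138, 0.0135, 0.0474]]
[ 0.0003 -0.0016  0.0307] [ 0.002 -0.071 -0.997] 5840 tilt about x deg 4.07 y: 0.09 [[-0.0144, -0.0101, 0.0295], [0.0149, 0.0076, 0.0325]]
[0.0008 0.0216 0.1965] [-0.013  0.98  -0.199] 895 tilt about x deg -78.52 y: -3.82 [[-0.0196, 0.0164, 0.1923], [0.0213, 0.0374, 0.2762]]
[ 0.0009 -0.0009  0.0668] [-0.002  0.972 -0.234] 1534 tilt about x deg -76.48 y: -0.37 [[-0.0112, -0.0048, 0.0513], [0.0131, 0.0035, 0.0849]]
```

```bash
python3 -c "
from h import *
for n in('top1','scene1'):
  s=pickle.load(open(f'pics/{n}.pkl','rb'));W=cloud(s)
  m=(W[...,0]>.2)&(W[...,0]<.62)&(W[...,1]>-.4)&(W[...,1]<.05)&(W[...,2]>.1)
  P=W[m]
  for z in np.arange(.1,1.1,.1):
    q=P[(P[:,2]>=z)&(P[:,2]<z+.1)]
    if len(q):
      g=np.unique((q[:,:2]/.03).round().astype(int),axis=0)*3; print(n,round(z,2),len(q),g.tolist()[:40])
"
```

```text
top1 0.1 72 [[30, -27], [30, -18], [33, -21], [33, -18]]
top1 0.2 92 [[30, -27], [33, -21], [33, -18]]
top1 0.3 53 [[30, -18], [33, -21], [33, -18]]
top1 0.4 61 [[30, -18], [33, -21], [33, -18], [36, -21], [45, -36], [45, -33]]
top1 0.5 819 [[33, -21], [33, -18], [33, -15], [36, -36], [36, -33], [36, -21], [36, -18], [39, -39], [39, -36], [39, -33], [42, -33], [45, -39], [45, -36], [45, -33], [48, -39], [48, -36], [48, -33]]
top1 0.6 3612 [[33, -30], [33, -27], [33, -21], [33, -18], [33, -15], [33, -12], [36, -36], [36, -30], [36, -27], [36, -18], [36, -15], [39, -39], [39, -36], [39, -33], [39, -18], [42, -39], [42, -36], [42, -33], [45, -39], [45, -36], [45, -33]]
top1 0.7 4101 [[30, -18], [33, -30], [33, -27], [33, -24], [33, -21], [33, -18], [33, -15], [33, -12], [36, -36], [36, -33], [36, -30], [36, -27], [36, -24], [36, -21], [36, -18], [36, -15], [39, -39], [39, -36], [39, -24], [39, -21], [39, -18], [42, -39], [42, -36], [42, -33]]
top1 0.8 1856 [[33, -30], [33, -27], [33, -24], [33, -21], [33, -18], [33, -15], [36, -30], [36, -27], [36, -24], [36, -21], [36, -18], [39, -24],
[... 545 characters left out ...]
-33], [33, -30], [33, -21], [33, -18], [33, -15], [36, -36], [36, -33], [36, -30], [36, -21], [39, -39], [39, -36], [39, -33], [42, -39], [42, -36], [42, -33], [45, -39], [45, -36], [45, -33], [48, -39], [48, -36]]
scene1 0.6 10770 [[30, -18], [30, -15], [33, -33], [33, -30], [33, -24], [33, -21], [33, -18], [33, -15], [33, -12], [36, -36], [36, -30], [36, -24], [36, -21], [36, -18], [39, -39], [39, -36], [39, -33], [39, -24], [42, -39], [42, -36], [42, -33], [45, -39], [45, -36], [45, -33]]
scene1 0.7 5136 [[30, -18], [33, -33], [33, -30], [33, -24], [33, -21], [33, -18], [33, -15], [33, -12], [36, -36], [36, -33], [36, -30], [36, -24], [39, -39], [39, -36], [39, -24], [42, -39], [42, -36]]
```

View pics/t8.png

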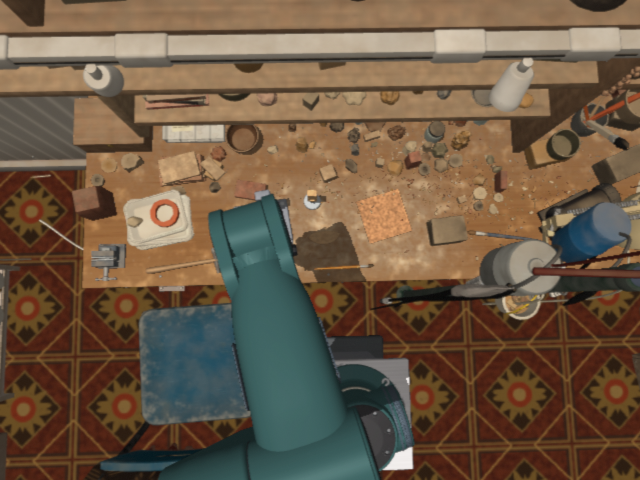

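View pics/s9.png

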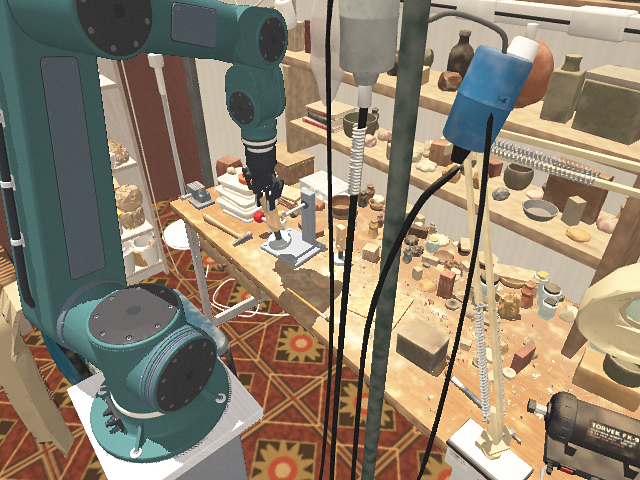

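```bash
python3 -c "
from h import *
s=pickle.load(open('pics/t8.pkl','rb'));W=cloud(s);q1=env.observe()['joints'][0];print(env.observe()['joints'])
s2=pickle.load(open('pics/s9.pkl','rb'));W2=cloud(s2)
P=np.r_[W[200:480,90:420].reshape(-1,3),W2[0:240,0:290].reshape(-1,3)];P=P[P[:,2]>.3]
r=P[:,0]*np.cos(q1)+P[:,1]*np.sin(q1);l=-P[:,0]*np.sin(q1)+P[:,1]*np.cos(q1)
for a in np.arange(-.1,.6,.05):
  k=(r>=a)&(r<a+.05)&(abs(l)<.3)
  if k.sum()>5: print(round(a,2),'lat',np.percentile(l[k],[1,99]).round(3),'z',np.percentile(P[k,2],[1,99]).round(3))
"
```

```text
[ 2.77891339e-01  1.89581516e-01 -2.24085680e-01  1.15703667e+00
 -5.33792446e-06  1.39508530e-01]
-0.1 lat [0.215 0.228] z [0.359 0.406]
-0.05 lat [0.16  0.278] z [0.355 0.551]
0.0 lat [0.002 0.218] z [0.341 0.746]
0.05 lat [-0.005  0.164] z [0.315 0.784]
0.1 lat [-0.005  0.238] z [0.341 0.796]
0.15 lat [-0.002  0.276] z [0.601 0.781]
0.2 lat [0.008 0.15 ] z [0.648 0.759]
0.25 lat [0.009 0.149] z [0.634 0.745]
0.3 lat [0.012 0.144] z [0.622 0.731]
0.35 lat [0.02  0.136] z [0.599 0.717]
0.4 lat [0.019 0.133] z [0.338 0.699]
0.45 lat [0.017 0.136] z [0.303 0.692]
0.5 lat [0.02  0.135] z [0.461 0.678]
```

```bash
cat >> h.py <<'E'
def plan2(p,ang,tiltx_deg):
    o=env.observe();Rm=R.from_quat(o["tool_rot"])
    c,s_=np.cos(ang),np.sin(ang)
    T=R.from_matrix(np.array([[c,s_,0],[s_,-c,0],[0,0,-1]]))*R.from_euler('x',tiltx_deg,degrees=True)
    print("shift mm",(Rm.inv().apply(np.array(p)-o["tool_pos"])*1000).round(1),"turn deg",(Rm.inv()*T).as_rotvec(degrees=True).round(2))
E
python3 -c "
from h import *
plan2([.53,.01,.32],np.pi,13.6)"
```

```text
shift mm [-208.8   73.6  -43.7] turn deg [ 11.19  -9.73 -81.66]
```

```bash
python3 -m jog '[[[0,0,-0.02,0,0,0,1],[0,0,-0.044,0,0,0,1],[-0.02,0.007,-0.044,1.1,-1.0,-8.2,1],[-0.04,0.014,-0.044,2.2,-1.9,-16.3,1],[-0.063,0.022,-0.044,3.4,-2.9,-24.5,1],[-0.084,0.03,-0.044,4.5,-3.9,-32.7,1],[-0.105,0.037,-0.044,5.6,-4.9,-40.8,1],[-0.126,0.044,-0.044,6.7,-5.8,-49,1],[-0.147,0.052,-0.044,7.8,-6.8,-57.2,1],[-0.168,0.059,-0.044,9,-7.8,-65.3,1],[-0.19,0.066,-0.044,10.1,-8.8,-73.5,1],[-0.2,0.071,-0.044,11.2,-9.7,-81.7,1],[-0.209,0.074,-0.044,11.2,-9.7,-81.7,1],[-0.209,0.074,-0.044,11.2,-9.7,-81.7,1]]]' 80
python3 -c "
from h import *
print(env.observe()['joints'])
snap('wrist','w10');snap('scene','s10');snap('top','t10')"
```

```text
clock: 13.62
tool_pos: [0.5301, 0.0094, 0.3202]
tool_rot: [0.001, 0.993, -0.118, -0.0]
ft_force: [0.4, 0.1, -3.6]
gripper_width: 0.0346
[-0.04136771  0.27309728 -0.00591516  1.28289181 -0.23640713 -1.61030589]
```

View pics/w10.png

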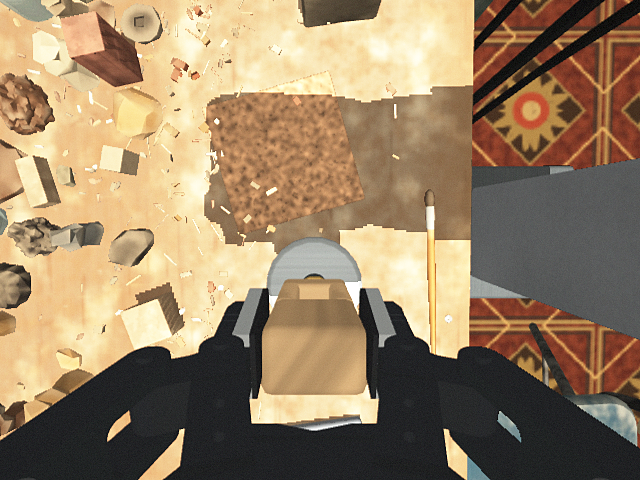

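View pics/s10.png

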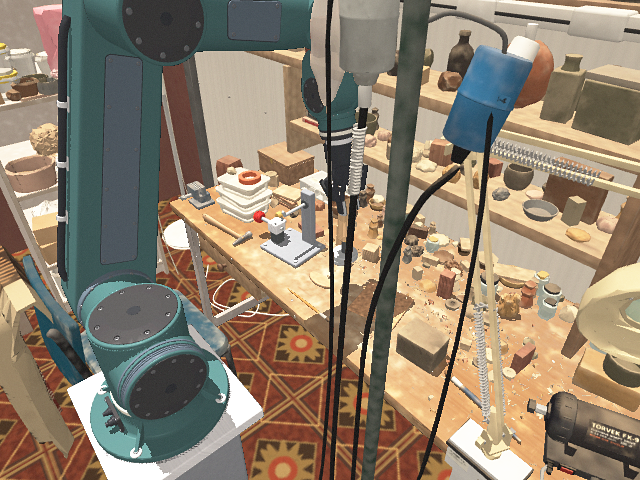

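View pics/t10.png

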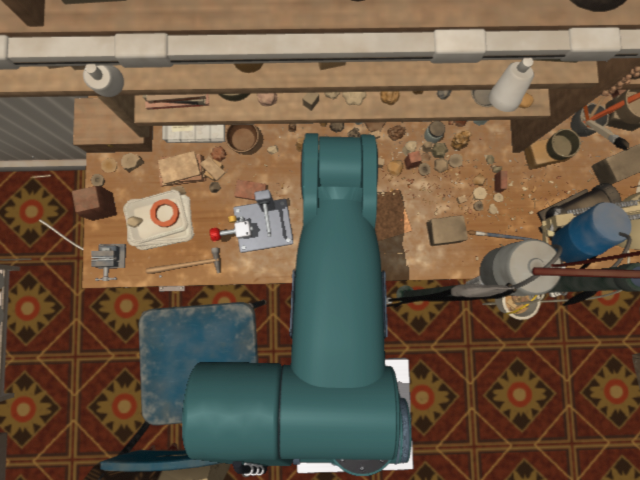

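```bash
python3 -c "
from h import *
s=pickle.load(open('pics/w10.pkl','rb'))
cv2.imwrite('pics/w10c.png',cv2.resize(s['color'][60:260,190:390,::-1],(600,600),interpolation=2))
for r in env.silhouettes('cork_mat','wrist')[:1]:
  m=r['mask'];c,_=cv2.findContours(m.astype(np.uint8),0,1);c=max(c,key=cv2.contourArea);P=ray(s,c[:,0,:].astype(float),.006);print(cv2.minAreaRect((P[:,:2]*1000).astype(np.float32)))
P=ray(s,[[330,72],[364,196],[246,233],[208,110]],.006);print(P.round(4),P.mean(0),cv2.minAreaRect((P[:,:2]*1000).astype(np.float32)))
"; python3 tilt.py w10 335 388 275 358; python3 tilt.py w10 302 325 283 350
```

```text
((559.9373168945312, -105.09349060058594), (129.26113891601562, 130.0256805419922), 15.89849853515625)
[[ 0.5142 -0.1831  0.006 ]
 [ 0.4808 -0.063   0.006 ]
 [ 0.5975 -0.027   0.006 ]
 [ 0.6332 -0.1471  0.006 ]] [ 0.55641498 -0.10503545  0.006     ] ((555.826904296875, -105.00420379638672), (124.31188201904297, 125.93291473388672), 16.528982162475586)
[0.0003 0.0051 0.0449] [-0.    -0.241 -0.971] 4300 tilt about x deg 13.95 y: -0.01 [[-0.0127, -0.003, 0.0424], [0.0133, 0.0133, 0.0474]]
[ 0.0004 -0.0012  0.0668] [-0.     0.971 -0.237] 1529 tilt about x deg -76.27 y: -0.08 [[-0.0117, -0.005, 0.0512], [0.0126, 0.0033, 0.0851]]
```

View pics/w10c.png

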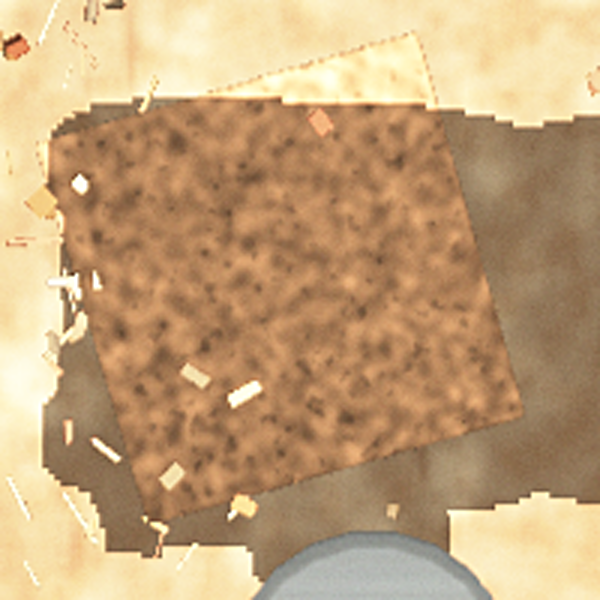

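```bash
python3 -c "
from h import *
for n in('w5','w7','w10'):
  s=pickle.load(open(f'pics/{n}.pkl','rb'));W=cloud(s).reshape(-1,3);q=W[(abs(W[:,2])<.012)&(W[:,0]>.35)]
  q=q[abs(q[:,2]-np.median(q[:,2]))<.004]
  A=np.c_[q[:,:2],np.ones(len(q))];k=np.linalg.lstsq(A,q[:,2],rcond=None)[0];print(n,k.round(4),len(q))
"; python3 tilt.py w7 280 318 285 340
python3 tilt.py w5 248 275 290 340
python3 -c "
from h import *
plan2([.5585,-.0995,.250],np.pi,13.8)"
```

```text
w5 [ 0.001   0.0012 -0.0009] 150650
w7 [ 0.0012  0.0013 -0.001 ] 151535
w10 [ 0.0012  0.0011 -0.0007] 112572
[-0.0005 -0.0106  0.0589] [ 0.002  1.    -0.001] 2080 tilt about x deg -89.92 y: 57.26 [[-0.0099, -0.0112, 0.045], [0.0087, -0.0101, 0.0744]]
[0.0006 0.0039 0.1364] [-0.005  0.014 -1.   ] 1328 tilt about x deg -0.77 y: -0.27 [[-0.0124, -0.0036, 0.1352], [0.0135, 0.0114, 0.1376]]
shift mm [-28.8 -90.   94.1] turn deg [ 0.23 -0.03  0.  ]
```

```bash
python3 -m jog '[[[-0.005,-0.02,0.01,0,0,0,1],[-0.012,-0.045,0.03,0,0,0,1],[-0.02,-0.07,0.06,0.1,0,0,1],[-0.027,-0.085,0.085,0.2,0,0,1],[-0.029,-0.09,0.094,0.2,0,0,1],[-0.029,-0.09,0.094,0.2,0,0,1],[-0.029,-0.09,0.094,0.2,0,0,1]]]' 80
python3 -c "
from h import *
print(env.observe()['joints'])
snap('wrist','w11');s=snap('scene','s11');W=cloud(s)
cv2.imwrite('pics/s11c.png',cv2.resize(s['color'][180:340,290:490,::-1],None,fx=4,fy=4,interpolation=2))"
python3 tilt.py w11 335 388 275 358; python3 tilt.py w11 302 325 283 350
```

```text
clock: 14.7
tool_pos: [0.559, -0.0991, 0.251]
tool_rot: [-0.001, 0.993, -0.12, 0.0]
ft_force: [0.2, 0.9, -4.5]
gripper_width: 0.0342
[-0.2314927   0.33493092 -0.10606235  1.07285571 -0.2339682  -1.81033136]
[0.0003 0.005  0.0449] [-0.    -0.237 -0.972] 4310 tilt about x deg 13.71 y: -0.0 [[-0.0127, -0.0029, 0.0424], [0.0133, 0.0133, 0.0475]]
[ 0.0004 -0.0012  0.0668] [-0.001  0.971 -0.237] 1531 tilt about x deg -76.28 y: -0.13 [[-0.0117, -0.0051, 0.0511], [0.0126, 0.0033, 0.085]]
```

View pics/w11.png

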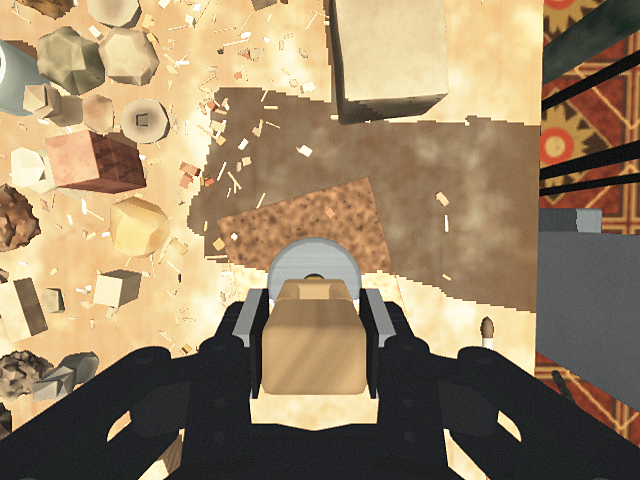

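View pics/s11c.png

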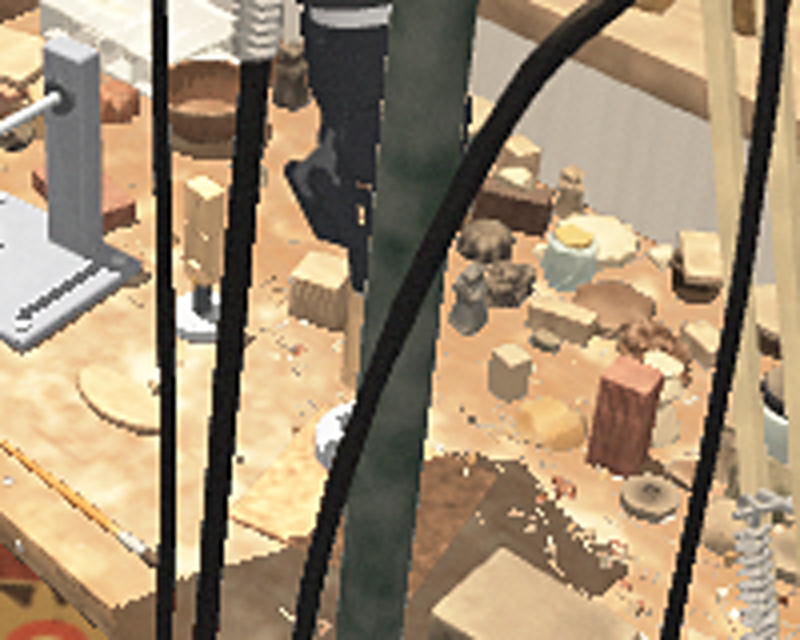

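```bash
python3 -c "
from h import *
o=env.observe();T=R.from_quat(o['tool_rot'])
print('foot',T.apply([.0004,.0450,.2049])+o['tool_pos'],'axis',T.apply([0,-.237,-.972]))
s=pickle.load(open('pics/w11.pkl','rb'))
P=ray(s,[[369,178],[219,221]],.006);print(P)
# predict centre from edge midpoint going +y
m=P.mean(0)[:2];d=(P[1]-P[0])[:2];print(np.linalg.norm(d));d/=np.linalg.norm(d);n=np.array([-d[1],d[0]]);n*=np.sign(n[1]);print(m+n*.065)
"
```

```text
foot [ 0.55873397 -0.10422196  0.04119284] axis [-4.27657873e-04  1.57163883e-03  1.00047506e+00]
[[ 0.51479148 -0.18386931  0.006     ]
 [ 0.63710622 -0.14882653  0.006     ]]
0.12723557524223603
[ 0.55804678 -0.10386179]
```

```bash
python3 -m jog '[[[0,0.0024,0.0097,0,0,0,1],[0,0.0047,0.0194,0,0,0,1],[0,0.0066,0.0272,0,0,0,1],[0,0.0073,0.0301,0,0,0,1],[0,0.0078,0.0321,0,0,0,1],[0,0.0078,0.0321,0,0,0,1],[0,0.0078,0.0321,0,0,0,1]]]' 80
```

```text
clock: 15.68
tool_pos: [0.559, -0.0999, 0.2173]
tool_rot: [-0.0, 0.993, -0.12, -0.0]
ft_force: [0.0, -0.3, -3.2]
gripper_width: 0.0339
```

Foot is about 1–2 mm above the mat; creeping down.

```bash
python3 -m jog '[[[0,0.0002,0.001,0,0,0,1],[0,0.0003,0.0015,0,0,0,1],[0,0.0004,0.0015,0,0,0,1]]]' 80; python3 -m jog '[[[0,0.0002,0.001,0,0,0,1],[0,0.0002,0.001,0,0,0,1],[0,0.0002,0.001,0,0,0,1]]]' 80
```

```text
clock: 16.05
tool_pos: [0.5589, -0.0999, 0.2157]
tool_rot: [-0.0, 0.993, -0.12, -0.0]
ft_force: [-0.3, 0.1, -0.5]
gripper_width: 0.0344
clock: 16.42
tool_pos: [0.559, -0.1001, 0.2156]
tool_rot: [-0.0, 0.993, -0.121, 0.0]
ft_force: [-4.8, -0.6, 11.3]
gripper_width: 0.0346
```

```bash
python3 -m jog '[[[0,-0.0001,-0.0006,0,0,0,1],[0,-0.0001,-0.0006,0,0,0,1],[0,-0.0001,-0.0006,0,0,0,0.15],[0,-0.0001,-0.0006,0,0,0,0.05],[0,-0.0001,-0.0006,0,0,0,-0.1],[0,-0.0001,-0.0006,0,0,0,-0.4],[0,-0.0001,-0.0006,0,0,0,-0.8],[0,-0.0001,-0.0006,0,0,0,-1],[0,-0.0001,-0.0006,0,0,0,-1],[0,-0.0001,-0.0006,0,0,0,-1]]]' 40
python3 -c "
from h import *
snap('wrist','w12')"
```

```text
clock: 17.68
tool_pos: [0.5589, -0.0998, 0.2151]
tool_rot: [-0.0, 0.993, -0.12, -0.0]
ft_force: [0.3, 0.8, 0.1]
gripper_width: 0.0852
```

View pics/w12.png

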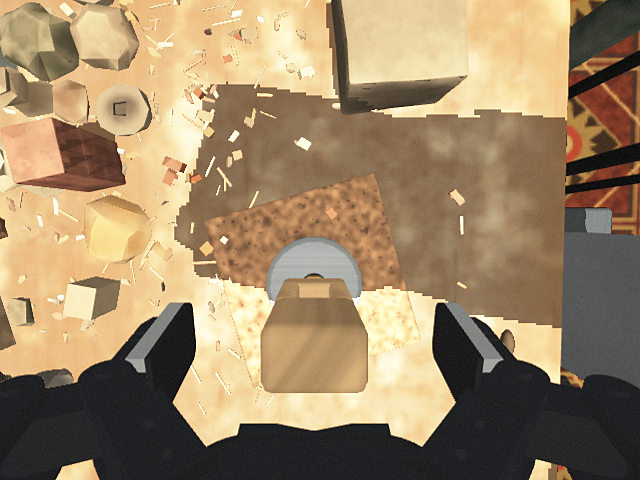

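```bash
python3 -m jog '[[[0,0,-0.015,0,0,0,-1],[0,0,-0.04,0,0,0,-1],[0,0,-0.08,0,0,0,-1],[0,0,-0.12,0,0,0,-1],[0,0,-0.13,0,0,0,-1],[0,0,-0.13,0,0,0,-1]]]' 40
python3 -c "
from h import *
snap('wrist','w13')
print(env.observe()['joints'])
plan2([.509,.366,.35],.137,0)
s=pickle.load(open('pics/w13.pkl','rb'));W=cloud(s)
m=(W[...,2]>.15)&(W[...,2]<.19)&(abs(W[...,0]-.558)<.04)&(abs(W[...,1]+.105)<.04);print(m.sum(),cv2.minAreaRect((W[m][:,:2]*1000).astype(np.float32)),np.nanmedian(W[m],0))
q=W[m];q=q[abs(q[:,2]-np.median(q[:,2]))<.003];k=np.linalg.lstsq(np.c_[q[:,:2],np.ones(len(q))],q[:,2],rcond=None)[0];print('slope',k)"
```

```text
clock: 18.48
tool_pos: [0.5591, -0.0688, 0.3413]
tool_rot: [-0.001, 0.993, -0.12, -0.0]
ft_force: [1.0, 0.1, 0.3]
gripper_width: 0.0854
[-0.17822328  0.30651702  0.09632721  1.3184938  -0.23679865 -1.75505937]
shift mm [  49.5  420.2 -112.7] turn deg [ -1.54  20.65 171.02]
2012 ((559.767578125, -105.66384887695312), (35.48635482788086, 23.257911682128906), 0.04187067225575447) [ 0.55938059 -0.10592418  0.17049298]
slope [0.00167896 0.00386906 0.16988396]
```

View pics/w13.png

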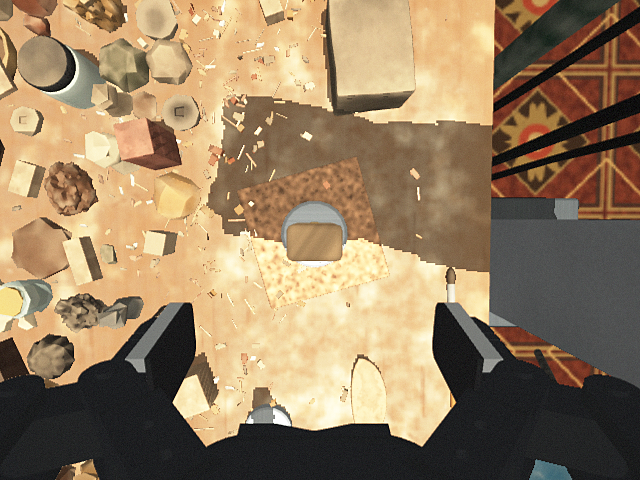

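```bash
python3 -c "
from h import *
plan2([.48,.17,.36],1.708,0)"
```

```text
shift mm [ 78.6 227.5 -75.7] turn deg [-11.39   9.8   81.77]
```

```bash
python3 -m jog '[[[0.008,0.023,-0.008,-1.1,1.0,8.2,-1],[0.016,0.046,-0.015,-2.3,2,16.3,-1],[0.024,0.068,-0.023,-3.4,2.9,24.5,-1],[0.032,0.091,-0.03,-4.6,3.9,32.7,-1],[0.04,0.114,-0.038,-5.7,4.9,40.9,-1],[0.047,0.137,-0.045,-6.8,5.9,49,-1],[0.055,0.16,-0.053,-8,6.9,57.2,-1],[0.063,0.182,-0.06,-9.1,7.8,65.4,-1],[0.071,0.205,-0.068,-10.3,8.8,73.6,-1],[0.079,0.2275,-0.076,-11.4,9.8,81.8,-1],[0.079,0.2275,-0.076,-11.4,9.8,81.8,-1],[0.079,0.2275,-0.076,-11.4,9.8,81.8,-1]]]' 40
python3 -c "
from h import *
plan2([.509,.372,.33],.137,0)"
```

```text
clock: 20.02
tool_pos: [0.4798, 0.1696, 0.3602]
tool_rot: [0.656, 0.754, -0.0, 0.0]
ft_force: [0.1, -0.1, -1.0]
gripper_width: 0.0857
shift mm [196.4  57.   30. ] turn deg [2.000e-02 5.000e-02 9.011e+01]
```

```bash
python3 -m jog '[[[0.02,0.006,0.003,0,0,10,-1],[0.04,0.012,0.006,0,0,20,-1],[0.06,0.018,0.009,0,0,30,-1],[0.08,0.024,0.012,0,0,40,-1],[0.1,0.03,0.015,0,0,50,-1],[0.12,0.036,0.018,0,0,60,-1],[0.14,0.042,0.021,0,0,70,-1],[0.17,0.05,0.026,0,0,80,-1],[0.1964,0.057,0.03,0,0,90,-1],[0.1964,0.057,0.03,0,0,90,-1],[0.1964,0.057,0.03,0,0,90,-1]]]' 40
python3 -c "
from h import *
s=snap('wrist','w14');W=cloud(s)
h=cv2.cvtColor(s['color'],cv2.COLOR_RGB2HSV);m=((h[...,0]<6)|(h[...,0]>174))&(h[...,1]>200)&(W[...,2]>.05)&(W[...,2]<.1)&(abs(W[...,0]-.51)<.05)&(abs(W[...,1]-.37)<.06)
print(m.sum(),cv2.minAreaRect((W[m][:,:2]*1000).astype(np.float32)),W[m].max(0))
plan2([.509,.372,.122],.137,0)"
```

```text
clock: 21.4
tool_pos: [0.5098, 0.3716, 0.3307]
tool_rot: [0.998, 0.07, 0.0, 0.0]
ft_force: [-0.4, -0.2, 0.2]
gripper_width: 0.0853
759 ((509.1752624511719, 372.3359375), (35.326934814453125, 25.487060546875), 7.998727798461914) [0.52724058 0.38660545 0.08454881]
shift mm [ -0.9  -0.7 209. ] turn deg [ 0.04 -0.05  0.1 ]
```

View pics/w14.png

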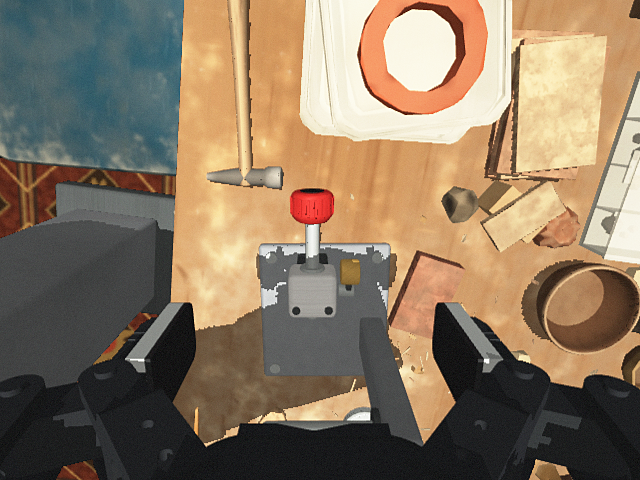

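Knob centre at (0.509, 0.372), still out. Descend and pinch.

```bash
python3 -m jog '[[[-0.001,-0.001,0.05,0,0,0,-1],[-0.001,-0.001,0.11,0,0,0,-1],[-0.001,-0.001,0.165,0,0,0,-1],[-0.001,-0.001,0.195,0,0,0,-1],[-0.001,-0.001,0.208,0,0,0,-1],[-0.001,-0.001,0.208,0,0,0,-1],[-0.001,-0.001,0.208,0,0,0,0],[-0.001,-0.001,0.208,0,0,0,0.5],[-0.001,-0.001,0.208,0,0,0,1],[-0.001,-0.001,0.208,0,0,0,1],[-0.001,-0.001,0.208,0,0,0,1],[-0.001,-0.001,0.208,0,0,0,1]]]' 40
```

```text
clock: 22.95
tool_pos: [0.508, 0.3734, 0.124]
tool_rot: [0.998, 0.069, 0.0, -0.0]
ft_force: [-5.8, -2.2, 11.8]
gripper_width: 0.0341
```

```bash
python3 -m jog '[[[0,0.005,0,0,0,0,1],[0,0.01,0,0,0,0,1],[0,0.015,0,0,0,0,1],[0,0.02,0,0,0,0,1],[0,0.025,0,0,0,0,1],[0,0.0285,0,0,0,0,1],[0,0.03,0,0,0,0,1],[0,0.03,0,0,0,0,1]]]' 40
```

```text
clock: 23.95
tool_pos: [0.512, 0.3452, 0.1241]
tool_rot: [0.998, 0.069, 0.0, -0.002]
ft_force: [-8.3, 11.1, 9.3]
gripper_width: 0.0343
```

Pressing at the stop (11 N). Release and rise.

```bash
python3 -m jog '[[[0,-0.001,0,0,0,0,1],[0,-0.001,0,0,0,0,0],[0,-0.001,0,0,0,0,-1],[0,-0.001,0,0,0,0,-1],[0,-0.001,0,0,0,0,-1],[0,-0.001,0,0,0,0,-1],[0,-0.001,-0.04,0,0,0,-1],[0,-0.001,-0.09,0,0,0,-1],[0,-0.001,-0.15,0,0,0,-1],[0,-0.001,-0.2,0,0,0,-1],[0,-0.001,-0.21,0,0,0,-1],[0,-0.001,-0.21,0,0,0,-1]]]' 40
python3 -c "
from h import *
s=snap('wrist','w15');W=cloud(s)
h=cv2.cvtColor(s['color'],cv2.COLOR_RGB2HSV);m=((h[...,0]<6)|(h[...,0]>174))&(h[...,1]>200)&(W[...,2]>.05)&(W[...,2]<.1)&(abs(W[...,0]-.51)<.05)&(abs(W[...,1]-.35)<.06)
print(m.sum(),cv2.minAreaRect((W[m][:,:2]*1000).astype(np.float32)),W[m].max(0))
s=pickle.load(open('pics/w1.pkl','rb'));W=cloud(s)
h=cv2.cvtColor(s['color'],cv2.COLOR_RGB2HSV);m=((h[...,0]<6)|(h[...,0]>174))&(h[...,1]>200)&(W[...,2]>.05)&(W[...,2]<.1)&(abs(W[...,0]-.51)<.05)&(abs(W[...,1]-.35)<.06)
print('before',m.sum(),cv2.minAreaRect((W[m][:,:2]*1000).astype(np.float32)),W[m].max(0))
s=snap('top','t15');W=cloud(s)
cv2.imwrite('pics/t15c.png',cv2.resize(s['color'][150:300,170:490,::-1],None,fx=2.5,fy=2.5,interpolation=2))
s=snap('scene','s15')"
```

```text
clock: 25.45
tool_pos: [0.5124, 0.3447, 0.3328]
tool_rot: [0.998, 0.068, 0.001, 0.0]
ft_force: [-0.5, 0.6, -0.2]
gripper_width: 0.0855
715 ((512.96630859375, 344.6623229980469), (35.494873046875, 26.08535385131836), 7.8157477378845215) [0.53127326 0.35870628 0.08470608]
before 456 ((512.6060791015625, 344.2364196777344), (35.23019790649414, 25.12807846069336), 8.153253555297852) [0.53055319 0.35800604 0.08459795]
```

View pics/w15.png

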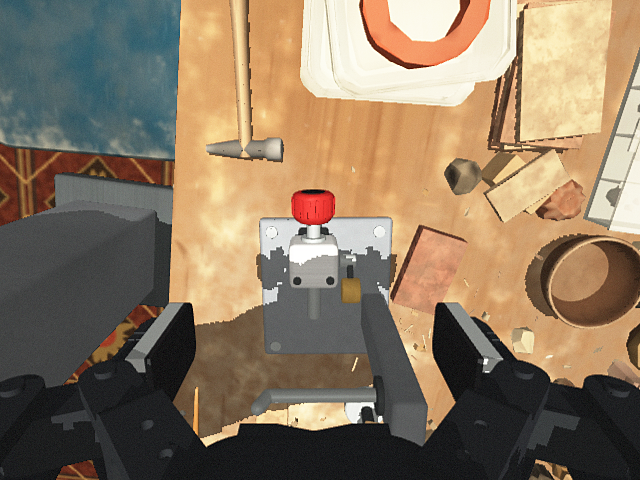

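View pics/t15c.png

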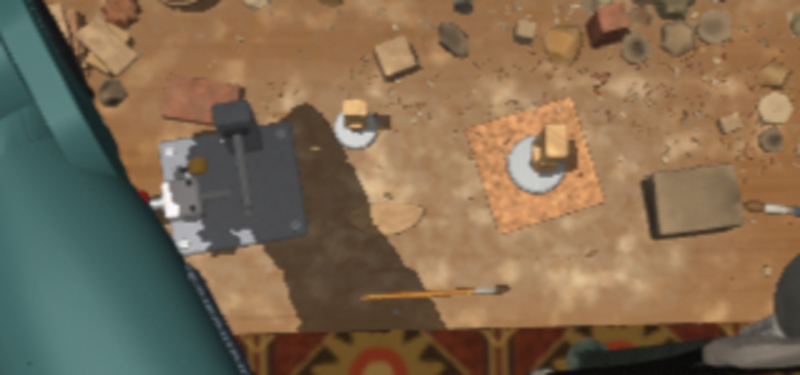

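View pics/s15.png

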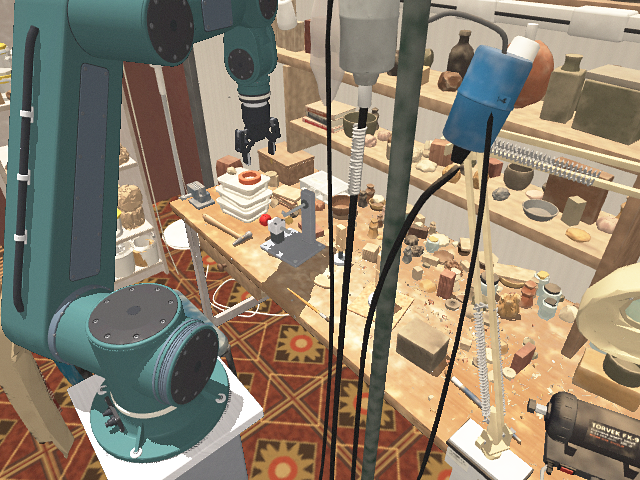

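```bash
python3 -c "
from h import *
print(env.finish_job())"
```

```text
the job is handed in; nothing more can be done
None
```

The job is done and handed in; the last clock reading before that was 25.5 s of the 72 s allowed. I pulled the knob out about 28 mm and took the tamper off its peg. Then I stood it on the cork mat, let it go, and pushed the knob home.

**Last checks**
- **Knob:** its centre measured within about 0.5 mm of where it was at the start, so it is pushed home.
- **Tamper:** right after release, the wrist camera put its top at (0.560, −0.106), within about 2 mm of the mat centre. Its top face was level to about 0.25° and at the expected height. The final top view shows it still standing there.
- **Other things on the bench:** in the last pictures they look where they were at the start. I checked this by eye and did not measure it.

**What went wrong:** on the slide off the peg I mistakenly repeated the lift offset. The tamper rose another 21 mm while still on the peg, so it was pressed against the peg. It slipped about 13 mm in the fingers and tilted about 14°. It was not dropped, and I tilted the gripper to bring it upright before setting it down. One top-face reading before the slide gave a 4° tilt, but the side face read vertical, so I treated it as a bad fit.

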